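# Set the cake counter's hatch wider on its stay

## Robot

A 7-joint arm with a two-finger parallel gripper is mounted at the origin on the work surface. World frame = base frame: x ahead of the robot, y to its left, z up, the work surface at z = 0. Lengths are in m, angles in rad, forces in N, time in s.
With the tool pointing down it reaches from about 0.425 to 0.925 m from the base axis. Payload 6.8 kg.
Tool frame: the origin (TCP) lies on the centre line of the jaws, within the pads' length; the fingertips stand bot.finger_overhang ahead of it and the grasp point (between the pads) lies 3 mm ahead of it (bot.finger_overhang is the distance from the TCP to the fingertips, in m); z points along the fingers, y is the direction in which the jaws open and shut (so a half turn about z gives the same grasp; the last joint's range is limited). The gripper opens to 85 mm and grips with 20 to 120 N. Pads are 22 mm wide; open, the fingers measure 114 mm over their backs; the gripper's body (76 mm by 85 mm) begins 54 mm behind the grasp point. The pads swing forward as they close: fully open they stand 13 mm farther back than shut.
Start: joints at [1.016, 0.477, 0.022, 1.555, -0.011, 1.109, -0.083], TCP at [0.292, -0.609, 0.253] pointing down, gripper open.
Joint ranges: [-2.96, 2.96], [-0.34, 2.1], [-1.41, 1.46], [0.24, 2.44], [-1.37, 4.51], [0.17, 1.92], [-2.96, 2.96]. Speed limits (rad/s): [2.39, 2.39, 3.14, 3.14, 3.14, 3.14, 3.14].

## Interface

Orientations are given as a unit quaternion [w, x, y, z].
In Python, from station import bot gives the robot as it stands.
- The arm moves only by the tool drive_tool, never from a script. Its argument "increments" is text: rows parted by semicolons, each of 4 numbers parted by spaces: the shift along the world's x, y, z in m, then the turn about the world's z in rad. In form: tx ty tz spin; .... A call has 1 to 12 rows; each row shifts and turns the commanded pose from where the row before left it; what a row does not reach is not made up. A row lasts 1/12 s, in which the tool goes at most 41.7 mm and 7.16 degrees, less where a joint would pass 70% of its speed; a pose out of reach is approached as far as the arm can. A call is refused whole if a number of a shift passes 0.0417 or a number of a turn 0.125, either way. A call with a gripper value outside its range is refused whole. "grip" is the opening, from 0 (shut) to 1 (fully open), set as the call begins (left out, the last holds). The fingers move at their own pace and stop on an object; "squeeze" is the grip in N (left out, the last holds). Time passes only in rows, so rows that do not move let the fingers close. It gives the time, the measured TCP pose, the force and the opening at its end, in the units of the state.
- bot.get_obs(): the state, without advancing time (a new reading comes with each control period).
- bot.read_camera(name): name is "scene" or "side" or "wrist"; returns the picture (384x512x3 uint8, red, green, blue); there is no depth.
- bot.calibration(name): a dict with "fx", "fy", "cx", "cy" (pixels), "camera_from_world" (4x4, takes a point from world to camera coordinates). Camera axes: x right, y down, z forward; pixel columns grow to the right and rows downward; lengths in m; the calibration is good to about 2 mm. A picture is of the moment at which its call begins: read the wrist's pose just before it. calibration takes no time and is no camera call; for the wrist camera it gives the pose at the moment of the call.
- bot.hand_in(): hands the job in, once; it reports no verdict.
The state is a dict: "t": time; "q": joint angles; "joint_vel": joint speeds; "joint_torque": joint torques, N m; "eef_pos": TCP position; "tool_rot": TCP orientation; "contact_force": force on the tool from outside, world axes, zero at the start; "torque": the same for the moment, N m; "gripper_width": opening from 0.0 (shut) to 1.0 (fully open).
Only numpy, scipy, OpenCV 4.12 (cv2) and the standard library are available. Lean on these libraries where they do the work, as an engineer would, in place of code of your own. Each camera call takes 0.05 s, during which the arm holds its last target.

## Task

The glass hatch in the counter screen is only just ajar and the fresh cakes need more air. By its red knob, lift the perforated stay off the brass pin, push the hatch further open and lower the third hole, counted from the hatch, over the pin so that the bar lies level again; then let go. Do not knock the lamp tube above it or disturb the cakes and other things on the counter.

Things in the scene. Friction and masses are not known exactly. Their poses are not given: they have to be found in the camera images.
- screen: Aluminium counter screen standing on the counter, 520 mm wide (its y), 300 mm high at its end posts, fixed. Origin: counter level, middle of its width. Its x axis points to the far side (the hatch opens that way), z up. From here the pin stands at about (-72, -31) mm; a grey tongue 36 mm wide and 28 mm high lies under the pin, reaching 20 mm nearer the robot than it.
- sash: The glass hatch: steel-framed pane 300 mm wide, 220 mm high. Origin on its upright hinge axis, at counter level. When the hatch is shut, its axes are parallel to the screen's; the pane runs from the hinge along its own -y. It opens to the far side by turning counter-clockwise seen from above; 0.14 rad open at the start, about 0.42 rad with the third hole on the pin, stop at 0.89 rad. The hinge is stiff (0.1 N m): the hatch stays where it is left.
- pivot (a point): The pivot of the stay on the hatch, at (-30, -200, 42.5) mm in the hatch's own frame, in the mid-plane of the stay. The stay swings freely sideways and tips up freely (0 to 0.6 rad) about it; it cannot drop below level, and falls back to level when let go.
- stay: The stay: flat blue-painted steel bar 240 mm long, 24 mm wide, 5 mm thick, 0.16 kg, running from the hatch towards the robot. Origin at its pivot, mid-thickness; its own -x points along the bar to the knob, z up. Level, its underside is 40 mm above the counter. Four round holes of 11 mm diameter lie at 70, 98, 126 and 154 mm from the pivot; the knob at 205 mm. To free the first hole the knob must rise about 45 mm along an arc about the pivot.
- knob (a point): Middle of the red knob on the stay: an upright cylinder 16 mm in diameter and 46 mm high on the bar's top, this point 29 mm above the bar's mid-plane (71.5 mm above the counter when level). The only thing to grasp.
- hole1 (a point): Centre of the first hole (nearest the hatch), mid-thickness of the bar; it is over the pin at the start.
- hole2 (a point): Centre of the second hole, mid-thickness.
- hole3 (a point): Centre of the third hole from the hatch, mid-thickness: the one that must end on the pin.
- hole4 (a point): Centre of the fourth hole (nearest the knob), mid-thickness.
- pin_tip (a point): Tip of the upright brass pin, 8 mm in diameter with a tapered top 3 mm high; the tip is 53 mm above the counter and 10.5 mm above the mid-plane of a level stay. Fixed to the screen.
- pin_seat (a point): Point on the pin's axis 42.5 mm above the counter, where the middle of a seated hole lies.
- lamp: White lamp tube above the knob, 20 mm in diameter and 460 mm long, carried by two arms from the screen's ends. Fixed. Its frame is the screen's. A gripper held upright at the knob would hit it; reach under it from the robot's side, leaning back towards the robot by some 25 to 50 degrees from upright.
- lamp_mid (a point): Middle of the lamp tube, on its axis, 285 mm above the counter; the tube runs along the screen's y.
- cake_a: Round cake, 68 mm in diameter, 45 mm high, on the counter right of the stay; origin under its centre. Leave alone.
- cake_b: Round cake, 68 mm in diameter, 45 mm high, on the counter left of the stay; origin under its centre. Leave alone.
- cup: Dark baking cup, 72 mm wide, 24 mm high; origin under its centre. Leave alone.
- spatula: Spatula, 240 mm long, lying on the counter. Leave alone.
- bottle: Clear bottle, 64 mm in diameter, 170 mm high; origin under its centre. Leave alone.

How it is judged:
On the way, in this order (a step that is already met when the one before it is completed fails the run):
1. the stay is lifted clear of the pin: its first hole is more than 9 mm above its seat (z of hole1 in the frame of pin_seat above 0.009 m), for 0.05 s.
2. the hatch is pushed further open: with the stay off the pin, the third hole is above the pin (horizontal distance between hole3 and pin_tip below 0.008 m and z of hole3 in the frame of pin_seat above 0.006 m).
At the end, for the whole second after the job is handed in: The third hole is over the pin (centres within 4 mm in plan), the bar down on its seat (within 3 mm) and level (within 0.04 rad), stay and hatch at rest and released (horizontal distance between hole3 and pin_tip below 0.004 m and z of hole3 in the frame of pin_seat below 0.003 m and angle between hole3's own z axis and vertical below 0.04 rad and linear speed of stay below 0.02 m/s and angular speed of stay below 0.1 rad/s and angular speed of sash below 0.05 rad/s); the robot touches nothing.
It fails at once if the lamp tube or its arms are knocked (more than 4 N) (contact force between lamp and anything else above 4 N).
It fails at once if a cake, the baking cup, the spatula or the bottle is moved more than 20 mm (distance of any of cake_a, cake_b, cup, spatula, bottle from where it was at the start of the episode above 0.02 m).
It also fails if it takes over 45 s, if anything falls off the work surface, if the arm or the gripper's body presses on something with over 40 N, if the wrist force passes 120 N, or if a joint passes its speed limit or range.

## Working session

There is one attempt and no reset: what is moved stays moved. The work goes in short steps, Python scripts to look and compute and a tool call to move; the robot and the scene stay as the last step left them, time stands still between calls to the robot, and variables do not carry over. Pictures are saved under pics/ and viewed, and the job is handed in when it is done.

Besides the shell and the picture viewer there is one more tool, called after "Request:" by a JSON object that holds its "method" and its "body". drive_tool: Moves the arm, as the interface text tells. Its arguments: {"type":"object","properties":{"increments":{"type":"string"},"grip":{"type":"number"},"squeeze":{"type":"number"}},"required":["increments"]}

```bash
ls; mkdir -p pics
python3 - <<'E'
from station import bot
import cv2,numpy as np
o=bot.get_obs(); print(o, bot.finger_overhang)
for n in ("scene","side","wrist"):
    c=bot.calibration(n); print(n,c["fx"],c["fy"],c["cx"],c["cy"]); print(np.round(c["camera_from_world"],4).tolist())
    cv2.imwrite(f"pics/{n}0.png",bot.read_camera(n)[:,:,::-1])
E
```

```text
pics
{'t': 0.0, 'q': array([ 1.01591844,  0.47781707,  0.02229108,  1.55645722, -0.01149201,
        1.10930358, -0.08309804]), 'joint_vel': array([-0.00085647, -0.00086655, -0.00070776, -0.00028415,  0.00071419,
        0.00068671, -0.00048864]), 'joint_torque': array([ 1.06214429e-05, -5.96446931e+01,  1.60798732e+00, -2.81203687e+01,
        1.24658074e-02,  9.39450605e-03, -1.25407081e-05]), 'eef_pos': array([ 0.2914141 , -0.60823431,  0.25231093]), 'tool_rot': array([-8.90080865e-04,  9.75144071e-01,  2.21569803e-01, -2.65686220e-04]), 'contact_force': array([-0.04922711, -0.14701682, -0.35797601]), 'torque': array([-0.00304047, -0.02987287, -0.00898297]), 'gripper_width': 0.9976113764570373} 0.022
scene 373.51337755640674 373.51337755640674 251.2233037013293 189.15936884240813
[[0.2804, 0.9599, 0.0072, -0.0344], [0.8867, -0.2561, -0.3848, -0.452], [-0.3675, 0.1143, -0.923, 1.6111], [0.0, 0.0, 0.0, 1.0]]
side 494.1394513063218 494.1394513063218 260.26871449912716 181.18462187372066
[[0.7974, -0.6034, -0.004, -0.4862], [-0.4668, -0.6127, -0.6377, 0.3022], [0.3824, 0.5104, -0.7703, 1.658], [0.0, 0.0, 0.0, 1.0]]
wrist 296.6291187416995 296.6291187416995 259.99429842580395 188.00365464195852
[[0.432, -0.9019, -0.0024, -0.6735], [-0.8698, -0.4174, 0.2632, -0.0354], [-0.2384, -0.1116, -0.9647, 0.3783], [0.0, 0.0, 0.0, 1.0]]
```

View pics/scene0.png

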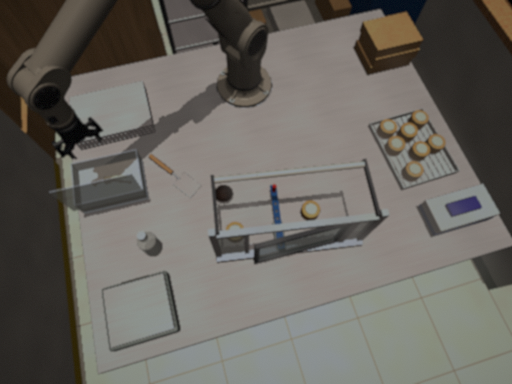

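View pics/side0.png

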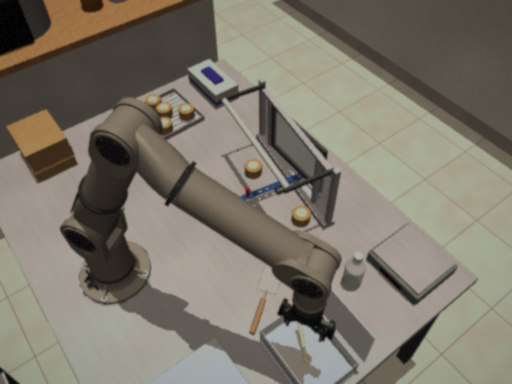

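View pics/wrist0.png

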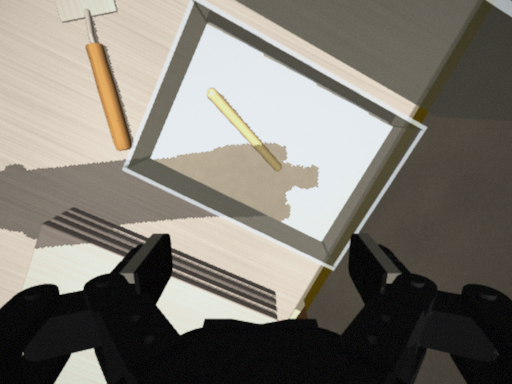

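The scene view shows the screen in the middle, the blue stay at about (277,205) with the red knob at its near end (273,187), and the lamp tube crossing from (213,178) to (367,164). In the side view the knob is at about (247,190). The wrist camera sees only the tray. Next I'll enlarge the crops and triangulate.

Run:
```python
import cv2
s=cv2.imread("pics/scene0.png"); cv2.imwrite("pics/sceneC.png",cv2.resize(s[145:270,195:395],None,fx=4,fy=4,interpolation=cv2.INTER_CUBIC))
s=cv2.imread("pics/side0.png"); cv2.imwrite("pics/sideC.png",cv2.resize(s[70:240,200:360],None,fx=3.5,fy=3.5,interpolation=cv2.INTER_CUBIC))
```

```text
(no output)
```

View pics/sceneC.png

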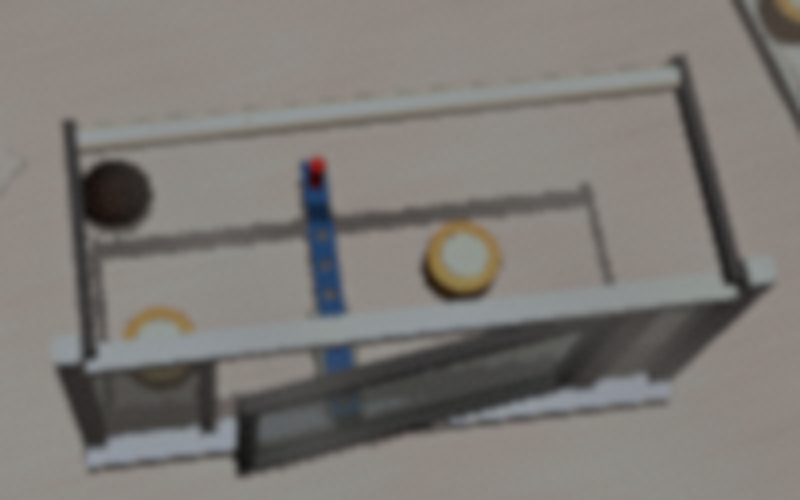

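View pics/sideC.png

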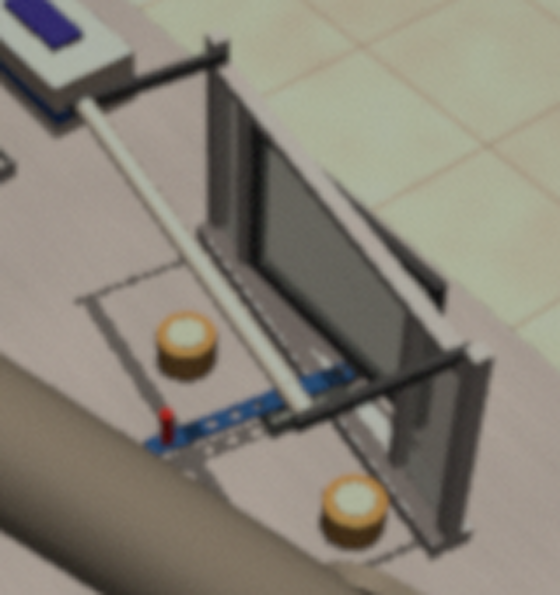

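```bash
cat > h.py <<'E'
import numpy as np,cv2
from station import bot
def ray(n,u,v,c=None):
    c=c or bot.calibration(n); T=np.array(c["camera_from_world"]); R=T[:3,:3]
    d=R.T@np.array([(u-c["cx"])/c["fx"],(v-c["cy"])/c["fy"],1]); return -R.T@T[:3,3],d/np.linalg.norm(d)
def plane(n,u,v,z,c=None):
    o,d=ray(n,u,v,c); return o+d*(z-o[2])/d[2]
def tri(*obs):
    A=0;b=0;rs=[]
    for x in obs:
        o,d=ray(*x); P=np.eye(3)-np.outer(d,d); A=A+P; b=b+P@o; rs.append((o,P))
    p=np.linalg.solve(A,b); return p,[float(np.linalg.norm(P@(p-o))) for o,P in rs]
def proj(n,p,c=None):
    c=c or bot.calibration(n); q=np.array(c["camera_from_world"])@np.r_[p,1]; return np.array([c["fx"]*q[0]/q[2]+c["cx"],c["fy"]*q[1]/q[2]+c["cy"]])
E
python3 - <<'E'
from h import *
np.set_printoptions(precision=4,suppress=True)
S=lambda u,v:("scene",195+(u+.5)/4-.5,145+(v+.5)/4-.5); D=lambda u,v:("side",200+(u+.5)/3.5-.5,70+(v+.5)/3.5-.5)
# red centroids
for n in("scene","side"):
    im=cv2.imread(f"pics/{n}0.png").astype(int);m=(im[:,:,2]>im[:,:,1]*1.9)&(im[:,:,2]>im[:,:,0]*1.9)&(im[:,:,2]>70)
    m[:140]=0; ys,xs=np.nonzero(m); print(n,len(xs),xs.mean(),ys.mean(),xs.min(),xs.max(),ys.min(),ys.max()); globals()[n]=(n,xs.mean(),ys.mean())
print("knob",tri(scene,side)); print(plane(*scene,.0715),plane(*side,.0715))
print("lampL(y+) scene",plane(*S(677,75),.285),"side",plane(*D(87,102),.285), tri(S(677,75),D(87,102)))
print("lamp y- ",plane(*S(80,137),.285),"side",plane(*D(305,405),.285))
for h,(u,v) in {1:(0,0),'a':(322,234),'b':(326,265),'c':(330,295)}.items(): print(h,plane(*S(u,v),.045))
print("posttops",plane(*S(755,270),.3),plane(*S(70,350),.3),"side",plane(*D(215,45),.3),plane(*D(480,350),.3))
print("cup",plane(*S(116,193),.024),"cakeA",plane(*S(463,255),.045),plane(*D(187,332),.045),"cakeB",plane(*S(159,335),.045),plane(*D(355,497),.045))
E
```

```text
scene 10 274.0 186.2 273 275 185 188
side 14 247.07142857142858 188.85714285714286 246 248 187 191
knob (array([ 0.5239, -0.0335,  0.0801]), [0.0012376039441329711, 0.001237603944133012])
[ 0.5198 -0.0308  0.0715] [ 0.5282 -0.0291  0.0715]
lampL(y+) scene [0.6068 0.2178 0.285 ] side [0.6122 0.2151 0.285 ] (array([0.6096, 0.2138, 0.2891]), [0.0020746298450012596, 0.0020746298450013095])
lamp y-  [ 0.5302 -0.2362  0.285 ] side [ 0.537  -0.2337  0.285 ]
1 [ 0.2577 -0.2678  0.045 ]
a [ 0.5742 -0.042   0.045 ]
b [ 0.6035 -0.0476  0.045 ]
c [ 0.6314 -0.0528  0.045 ]
posttops [0.7731 0.2034 0.3   ] [ 0.6939 -0.2833  0.3   ] side [0.7611 0.1931 0.3   ] [ 0.6931 -0.2883  0.3   ]
cup [ 0.475  -0.2102  0.024 ] cakeA [0.6288 0.074  0.045 ] [0.6294 0.0715 0.045 ] cakeB [ 0.6247 -0.2089  0.045 ] [ 0.6317 -0.2117  0.045 ]
```

Positions so far:
- **Knob:** about (0.524, -0.033).
- **Pin:** about (0.658, -0.058).
- **Lamp axis:** about 42 mm past the knob.

The increments only give yaw, so I can't command the lean directly. It may come from the wrist limit: with q6 ≤ 1.92, pointing down needs q2+q4 ≥ 1.22, so a high, far pose should force the tool to lean. I'll try that in free space first.

Request:
{"method": "drive_tool", "body": {"increments": "0.01 0.03 0.03 -0.043; 0.01 0.035 0.03 -0.043; 0.01 0.038 0.03 -0.043; 0.01 0.038 0.03 -0.043; 0.01 0.038 0.03 -0.043; 0.01 0.038 0.03 -0.043; 0.01 0.038 0.03 -0.043; 0.01 0.038 0.03 -0.043; 0.01 0.038 0.03 -0.043; 0.01 0.038 0.03 -0.043; 0.01 0.038 0.03 -0.043; 0.01 0.038 0.03 -0.043", "grip": 0.6}}

```text
t: 1.15
eef_pos: [0.3941, -0.227, 0.5625]
tool_rot: [0.0, 0.999, -0.036, 0.0]
contact_force: [0.7, -0.7, 0.0]
gripper_width: 0.602
```

Request:
{"method": "drive_tool", "body": {"increments": "0.02 0.03 0.03 0; 0.02 0.03 0.03 0; 0.02 0.03 0.03 0; 0.02 0.03 0.03 0; 0.02 0.03 0.03 0; 0.02 0.03 0.03 0; 0.03 0 0.03 0; 0.03 0 0.03 0; 0.03 0 0.03 0; 0.03 0 0.03 0"}}

```text
t: 1.98
eef_pos: [0.5384, -0.1145, 0.6977]
tool_rot: [-0.003, 0.999, -0.037, 0.023]
contact_force: [1.3, 0.5, 0.3]
gripper_width: 0.6
```

```bash
python3 -c "
from station import bot
o=bot.get_obs();print(o['t'],o['q'].round(3),o['eef_pos'],o['tool_rot'].round(3))"
```

```text
1.9833 [-0.303  0.182  0.545  1.023 -0.115  1.916 -1.453] [ 0.53838392 -0.11454898  0.69765941] [-0.003  0.999 -0.037  0.023]
```

Request:
{"method": "drive_tool", "body": {"increments": "0.04 0 0.03 0; 0.04 0 0.03 0; 0.04 0 0.03 0; 0.04 0 0.03 0; 0.04 0 0.03 0; 0.04 0 0.03 0"}}

```text
t: 2.48
eef_pos: [0.697, -0.1064, 0.7259]
tool_rot: [0.007, 0.994, -0.037, 0.103]
contact_force: [0.5, -0.6, 1.4]
gripper_width: 0.601
```

```bash
python3 -c "
from station import bot
o=bot.get_obs();print(o['t'],o['q'].round(3),o['eef_pos'],o['tool_rot'].round(3))"
```

```text
2.4833 [-0.079  0.463  0.358  0.574 -0.195  1.915 -1.503] [ 0.69697361 -0.10637808  0.7259105 ] [ 0.007  0.994 -0.037  0.103]
```

The tool is now leaning, about 12° with the fingertips forward, which is the direction I need. I'll keep going.

Request:
{"method": "drive_tool", "body": {"increments": "0.03 0.01 0.04 0; 0.03 0.01 0.04 0; 0.03 0.01 0.04 0; 0.03 0.01 0.04 0; 0.03 0.01 0.04 0; 0.03 0.01 0.04 0"}}

```text
t: 2.98
eef_pos: [0.761, -0.0488, 0.7804]
tool_rot: [0.012, 0.98, -0.036, 0.195]
contact_force: [-0.8, -0.3, 0.5]
gripper_width: 0.602
```

```bash
python3 -c "
from station import bot
o=bot.get_obs();print(o['t'],o['q'].round(3),o['eef_pos'],o['tool_rot'].round(3))"
```

```text
2.9833 [-0.129  0.594  0.523  0.267 -0.367  1.915 -1.584] [ 0.76098115 -0.04884068  0.78038152] [ 0.012  0.98  -0.036  0.195]
```

Request:
{"method": "drive_tool", "body": {"increments": "0.0 0 0.04 0; 0.0 0 0.04 0; 0.0 0 0.04 0; 0.0 0 0.04 0; 0.0 0 0.04 0; 0.0 0 0.04 0"}}

```text
t: 3.48
eef_pos: [0.6855, -0.0461, 0.8898]
tool_rot: [0.014, 0.961, -0.035, 0.272]
contact_force: [1.0, -0.1, -0.6]
gripper_width: 0.601
```

```bash
python3 -c "
from station import bot
o=bot.get_obs();print(o['t'],o['q'].round(3),o['eef_pos'],o['tool_rot'].round(3))"
```

```text
3.4833 [-0.17   0.461  0.595  0.242 -0.387  1.915 -1.582] [ 0.68552778 -0.04607536  0.88981242] [ 0.014  0.961 -0.035  0.272]
```

Request:
{"method": "drive_tool", "body": {"increments": "0.0 0 0.04 0; 0.0 0 0.04 0; 0.0 0 0.04 0; 0.0 0 0.04 0; 0.0 0 0.04 0"}}

```text
t: 3.9
eef_pos: [0.6238, -0.0424, 0.9614]
tool_rot: [0.017, 0.943, -0.034, 0.33]
contact_force: [-0.1, 0.7, 0.1]
gripper_width: 0.603
```

Request:
{"method": "drive_tool", "body": {"increments": "-0.03 0 -0.04 0; -0.04 0 -0.04 0; -0.04 0 -0.04 0; -0.04 0 -0.04 0; -0.04 0 -0.04 0; -0.04 0 -0.04 0"}}

```text
t: 4.4
eef_pos: [0.5457, -0.0218, 0.9524]
tool_rot: [0.01, 0.938, -0.061, 0.341]
contact_force: [-1.7, -0.8, 1.5]
gripper_width: 0.598
```

```bash
python3 -c "
from station import bot
o=bot.get_obs();print(o['t'],o['q'].round(3),o['eef_pos'],o['tool_rot'].round(3))"
```

```text
4.4 [-1.107  0.063  1.138  0.686 -0.004  1.735 -1.693] [ 0.54570341 -0.02182545  0.9523964 ] [ 0.01   0.938 -0.061  0.341]
```

Lean of about 40° is kept. Next I'll come down and see how the elbow behaves.

Request:
{"method": "drive_tool", "body": {"increments": "-0.03 0 -0.04 0; -0.03 0 -0.04 0; -0.03 0 -0.04 0; -0.03 0 -0.04 0; -0.03 0 -0.04 0; 0 0 -0.04 0; 0 0 -0.04 0"}}

```text
t: 4.98
eef_pos: [0.4681, -0.0277, 0.7909]
tool_rot: [-0.001, 0.946, -0.067, 0.318]
contact_force: [0.1, 0.6, -0.2]
gripper_width: 0.595
```

```bash
python3 -c "
from station import bot
o=bot.get_obs();print(o['t'],o['q'].round(3),o['eef_pos'],o['tool_rot'].round(3),o['joint_vel'].round(2))"
```

```text
4.9833 [-0.796 -0.337  0.34   1.355  0.407  1.513 -2.051] [ 0.46811522 -0.02767598  0.79088341] [-0.001  0.946 -0.067  0.318] [ 1.69 -0.01 -0.8   0.97 -0.68 -0.95  0.26]
```

Request:
{"method": "drive_tool", "body": {"increments": "0 0 -0.03 0; 0 0 -0.03 0; 0 0 -0.03 0; 0 0 -0.03 0; 0 0 -0.03 0; 0 0 -0.03 0"}}

```text
t: 5.48
eef_pos: [0.4685, -0.0274, 0.6346]
tool_rot: [0.001, 0.946, -0.067, 0.316]
contact_force: [-0.1, 1.1, 0.0]
gripper_width: 0.598
```

```bash
python3 -c "
from station import bot
o=bot.get_obs();print(o['t'],o['q'].round(3),o['eef_pos'],o['tool_rot'].round(3),o['joint_vel'].round(2))"
```

```text
5.4833 [ 0.043 -0.337 -0.129  1.737  0.063  1.104 -1.814] [ 0.46852967 -0.02740371  0.63457213] [ 0.001  0.946 -0.067  0.316] [ 1.67  0.   -1.04  0.43 -0.75 -0.56  0.65]
```

Request:
{"method": "drive_tool", "body": {"increments": "-0.003 0 -0.04 0; -0.003 0 -0.04 -0.01; -0.003 0 -0.04 -0.01; -0.003 0 -0.04 -0.01; -0.003 0 -0.04 -0.01; -0.003 0 -0.04 -0.01; -0.003 0 -0.04 0; -0.003 0 -0.04 0; -0.003 0 -0.03 0; -0.003 0 -0.02 0; 0 0 -0.01 0; 0 0 0 0"}}

```text
t: 6.48
eef_pos: [0.4492, -0.0274, 0.2648]
tool_rot: [0.009, 0.946, -0.089, 0.311]
contact_force: [0.3, -0.6, 0.6]
gripper_width: 0.597
```

Run:
```python
from h import *
o=bot.get_obs();print(o['t'],o['q'].round(3),o['eef_pos'],o['tool_rot'].round(4))
c=bot.calibration("wrist"); T=np.array(c["camera_from_world"]); print("cam",-T[:3,:3].T@T[:3,3])
np.save("wc1.npy",T)
for n in("wrist","scene","side"): cv2.imwrite(f"pics/{n}1.png",bot.read_camera(n)[:,:,::-1])
```

```text
6.4833 [ 0.448 -0.149 -0.579  2.428  0.346  0.239 -2.223] [ 0.44915495 -0.0273581   0.26479744] [ 0.0091  0.946  -0.0894  0.3114]
cam [ 0.42971377 -0.02984874  0.40111333]
```

View pics/wrist1.png

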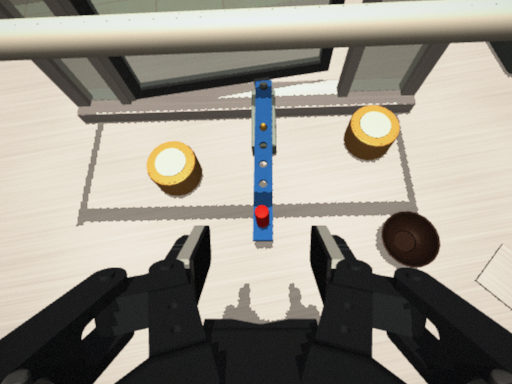

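View pics/side1.png

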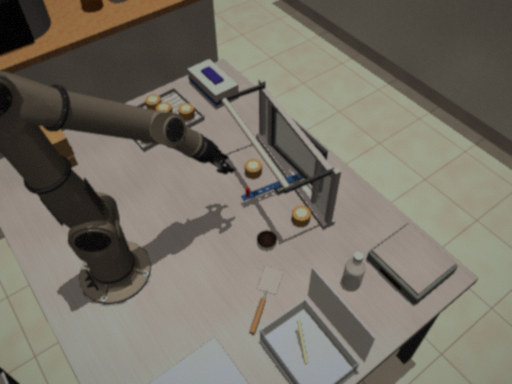

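The wrist view shows the pin at about (263,127), free holes at (263,146), (263,164) and (264,184), and the knob at (262,215) between the open jaws. The lamp crosses the top at row ~30. Next I'll measure these points precisely.

Run:
```python
from h import *
np.set_printoptions(precision=4,suppress=True)
im=cv2.imread("pics/wrist1.png")
cv2.imwrite("pics/wr1c.png",cv2.resize(im[70:250,210:320],None,fx=3.3,fy=3.3,interpolation=cv2.INTER_CUBIC))
c=bot.calibration("wrist"); c["camera_from_world"]=np.load("wc1.npy")
hsv=cv2.cvtColor(im,cv2.COLOR_BGR2HSV)
blue=((hsv[:,:,0]>95)&(hsv[:,:,0]<125)&(hsv[:,:,1]>130)).astype(np.uint8)
cnt,_=cv2.findContours(blue,cv2.RETR_CCOMP,cv2.CHAIN_APPROX_NONE)
for k in cnt:
    m=cv2.moments(k)
    if m["m00"]>12: u,v=m["m10"]/m["m00"],m["m01"]/m["m00"]; print("blue",round(u,1),round(v,1),m["m00"],plane("wrist",u,v,.045,c))
h=hsv[:,:,0];red=(((h<6)|(h>172))&(hsv[:,:,1]>170)&(hsv[:,:,2]>60)).astype(np.uint8); red[:180]=0
n,l,st,ce=cv2.connectedComponentsWithStats(red)
for i in range(1,n):
    if st[i][4]>20: print("red",st[i],ce[i],"mid",plane("wrist",*ce[i],.0715,c), "top",plane("wrist",262,212,.0945,c))
print("pin",plane("wrist",263.5,126.5,.053,c))
for u in(5,500):
    col=im[0:80,u].astype(int).sum(1); print(u,col.tolist()[0:60:3])
```

```text
blue 263.0 155.0 2239.0 [ 0.6125 -0.0521  0.045 ]
blue 262.7 183.4 64.0 [ 0.5721 -0.0443  0.045 ]
blue 262.7 163.9 60.5 [ 0.5996 -0.0494  0.045 ]
blue 262.9 145.0 41.0 [ 0.6275 -0.0546  0.045 ]
blue 262.9 126.4 64.0 [ 0.6565 -0.0599  0.045 ]
blue 263.1 85.3 61.5 [ 0.7262 -0.0729  0.045 ]
red [255 205  14  22 249] [261.9036 215.3012] mid [ 0.5229 -0.0353  0.0715] top [ 0.5199 -0.0357  0.0945]
pin [ 0.6511 -0.06    0.053 ]
5 [190, 194, 198, 148, 146, 163, 316, 668, 675, 676, 671, 663, 641, 603, 541, 476, 403, 308, 220, 180]
500 [663, 664, 660, 661, 652, 637, 596, 545, 482, 413, 322, 243, 184, 165, 102, 106, 108, 108, 100, 105]
```

View pics/wr1c.png

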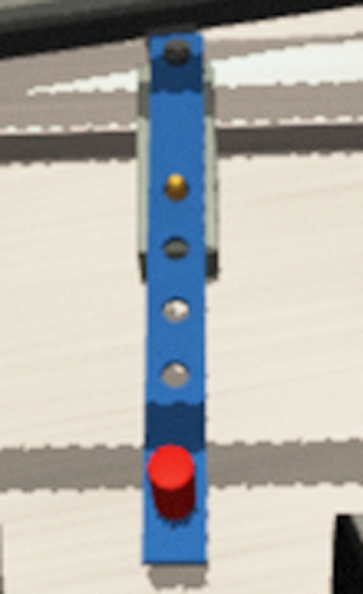

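Request:
{"method": "drive_tool", "body": {"increments": "0.012 -0.001 -0.012 0; 0.012 -0.001 -0.018 0; 0.01 -0.001 -0.02 0; 0.006 -0.001 -0.02 0; 0.006 -0.001 -0.02 0; 0.006 -0.001 -0.02 0; 0 0 0 0"}}

```text
t: 7.22
eef_pos: [0.4834, -0.0364, 0.216]
tool_rot: [0.01, 0.948, -0.088, 0.305]
contact_force: [0.3, 0.7, 0.9]
gripper_width: 0.603
```

```bash
python3 -c "
from station import bot
o=bot.get_obs();print(o['t'],o['q'].round(3),o['eef_pos'],o['tool_rot'].round(3))"
```

```text
7.2167 [ 0.255  0.026 -0.409  2.427  1.091  0.191 -2.939] [ 0.48339992 -0.03643776  0.21601234] [ 0.01   0.948 -0.088  0.305]
```

The wrist is at its limits (q6 at its minimum, q7 ≈ -2.94). At this height the wrist has to flip, with q5 going to π and q7 shifting by -π, so the tool needs a half turn about its own axis first. I'll back off, pull in towards the base to take the lean out, spin half a turn and then lean again.

Request:
{"method": "drive_tool", "body": {"increments": "-0.012 0.003 0.015 0; -0.012 0.003 0.02 0; -0.012 0.003 0.02 0; -0.02 0 0.02 0; -0.02 0 0.02 0; -0.03 0 0.01 0; -0.03 0 0 0; -0.03 0 0 0; -0.03 0 0 0"}}

```text
t: 7.97
eef_pos: [0.3865, -0.0422, 0.299]
tool_rot: [0.018, 0.956, -0.097, 0.278]
contact_force: [-0.4, -0.1, -0.5]
gripper_width: 0.603
```

```bash
cat > s.py <<'E'
from station import bot
from scipy.spatial.transform import Rotation as R
import numpy as np
o=bot.get_obs();w,x,y,z=o['tool_rot'];M=R.from_quat([x,y,z,w]).as_matrix()
print(round(o['t'],2),'q',o['q'].round(3),'p',o['eef_pos'].round(4),'zax',M[:,2].round(3),'yax',M[:,1].round(3),'lean',round(np.degrees(np.arccos(-M[2,2])),1))
E
python3 s.py
```

```text
7.97 q [ 0.361 -0.337 -0.419  2.434 -0.016  0.467 -1.837] p [ 0.3865 -0.0422  0.299 ] zax [ 0.527 -0.088 -0.845] yax [-0.196 -0.98  -0.02 ] lean 32.3
```

Pulling in reduces the lean as predicted (37° → 32°), so I'll continue.

Request:
{"method": "drive_tool", "body": {"increments": "-0.04 0 0 0; -0.04 0 0 0; -0.04 0 0 0; -0.04 0 0 0; -0.04 0 0 0; -0.04 0 0 0"}}

```text
t: 8.47
eef_pos: [0.3455, -0.0627, 0.2773]
tool_rot: [0.016, 0.973, -0.096, 0.209]
contact_force: [0.3, -0.3, 0.2]
gripper_width: 0.602
```

```bash
python3 s.py
```

```text
8.47 q [ 0.523 -0.337 -0.455  2.434 -0.175  0.598 -1.585] p [ 0.3455 -0.0627  0.2773] zax [ 0.403 -0.072 -0.912] yax [-0.195 -0.981 -0.008] lean 24.2
```

Request:
{"method": "drive_tool", "body": {"increments": "-0.04 0 0 0; -0.04 0 0 0; -0.04 0 0 0; -0.04 0 0 0; -0.04 0 0 0; -0.04 0 0 0; -0.04 0 0 0; -0.04 0 0 0; -0.04 0 0 0; -0.04 0 0 0"}}

```text
t: 9.3
eef_pos: [0.1771, -0.1911, 0.2604]
tool_rot: [-0.027, 0.988, -0.092, 0.117]
contact_force: [-0.1, -0.4, -0.3]
gripper_width: 0.6
```

```bash
python3 s.py
```

```text
9.3 q [ 1.402 -0.337 -0.433  2.433 -0.44   0.954 -0.527] p [ 0.1771 -0.1911  0.2604] zax [ 0.237  0.031 -0.971] yax [-0.175 -0.982 -0.074] lean 13.8
```

Request:
{"method": "drive_tool", "body": {"increments": "0.02 0.012 0.015 0.12; 0.02 0.012 0.015 0.12; 0.02 0.012 0.015 0.12; 0.02 0.012 0.015 0.12; 0.02 0.012 0.015 0.12; 0.02 0.012 0.015 0.12; 0.02 0.012 0.015 0.12; 0.02 0.012 0.015 0.12; 0.02 0.012 0.015 0.12; 0.02 0.012 0.015 0.12; 0.02 0.012 0.015 0.12; 0.02 0.012 0.015 0.12"}}

```text
t: 10.3
eef_pos: [0.4181, -0.0447, 0.4415]
tool_rot: [-0.096, 0.802, 0.585, 0.07]
contact_force: [-1.0, -0.4, 0.4]
gripper_width: 0.601
```

```bash
python3 s.py
```

```text
10.3 q [ 0.856 -0.03  -0.691  1.788 -0.258  1.421 -0.101] p [ 0.4181 -0.0447  0.4415] zax [ 0.     0.237 -0.972] yax [ 0.952 -0.298 -0.072] lean 13.7
```

Request:
{"method": "drive_tool", "body": {"increments": "0.01 0 0.03 0.12; 0.01 0 0.03 0.12; 0.01 0 0.03 0.12; 0.01 0 0.03 0.12; 0.01 0 0.03 0.12; 0.01 0 0.03 0.12; 0.01 0 0.02 0.12; 0.01 0 0.02 0.12; 0.01 0 0.02 0.12; 0.01 0 0.02 0.12; 0.01 0 0.02 0.12; 0.01 0 0.02 0.12"}}

```text
t: 11.3
eef_pos: [0.5137, -0.0341, 0.6255]
tool_rot: [-0.071, 0.277, 0.958, 0.027]
contact_force: [-0.8, 0.1, -0.2]
gripper_width: 0.6
```

```bash
python3 s.py
```

```text
11.3 q [-0.125  0.162  0.155  1.187 -0.119  1.916  1.004] p [ 0.5137 -0.0341  0.6255] zax [-0.12   0.091 -0.989] yax [0.535 0.845 0.012] lean 8.7
```

Request:
{"method": "drive_tool", "body": {"increments": "0.04 0 0.03 0.1; 0.04 0 0.03 0.1; 0.04 0 0.03 0.1; 0.04 0 0.03 0.09; 0.04 0 0.03 0; 0.04 0 0.03 0; 0.03 0 0.04 0; 0.03 0 0.04 0; 0.03 0 0.04 0; 0.03 0 0.04 0; 0.03 0 0.04 0; 0.03 0 0.04 0"}}

```text
t: 12.3
eef_pos: [0.7458, -0.0203, 0.7107]
tool_rot: [0.108, 0.094, 0.989, 0.037]
contact_force: [1.0, -0.4, 0.1]
gripper_width: 0.6
```

```bash
python3 s.py
```

```text
12.3 q [-0.127  0.548  0.289  0.468 -0.238  1.916  1.379] p [ 0.7458 -0.0203  0.7107] zax [ 0.22   0.052 -0.974] yax [0.179 0.979 0.093] lean 13.1
```

Request:
{"method": "drive_tool", "body": {"increments": "0.03 0 0.04 0; 0.03 0 0.04 0; 0.03 0 0.04 0; 0.02 0 0.04 0; 0 0 0.04 0; 0 0 0.04 0; 0 0 0.04 0; 0 0 0.04 0; 0 0 0.04 0; 0 0 0.04 0; 0 0 0.04 0; 0 0 0.04 0"}}

```text
t: 13.3
eef_pos: [0.6789, -0.0094, 0.8956]
tool_rot: [0.271, 0.096, 0.956, 0.052]
contact_force: [0.2, 1.4, -0.4]
gripper_width: 0.597
```

```bash
python3 s.py
```

```text
13.3 q [-0.175  0.441  0.497  0.247 -0.393  1.915  1.349] p [ 0.6789 -0.0094  0.8956] zax [ 0.529  0.048 -0.847] yax [0.155 0.976 0.152] lean 32.1
```

Request:
{"method": "drive_tool", "body": {"increments": "0 -0.04 0.02 0; 0 -0.04 0.02 0; 0 -0.04 0.02 0; 0 -0.04 0.02 0; 0 -0.04 0.02 0; 0 -0.04 0.02 0; 0 -0.04 0.03 0; 0 -0.04 0.03 0"}}

```text
t: 13.97
eef_pos: [0.6151, -0.2731, 0.9245]
tool_rot: [0.33, 0.099, 0.938, 0.047]
contact_force: [-0.9, 0.4, -0.2]
gripper_width: 0.603
```

```bash
python3 s.py
```

```text
13.97 q [ 0.297  0.475  1.013  0.242 -1.148  1.915  1.733] p [ 0.6151 -0.2731  0.9245] zax [ 0.628  0.023 -0.778] yax [0.155 0.976 0.154] lean 39.0
```

Lean is 39° with about 9° of jaw roll, which is acceptable on a round knob. Now back in and down.

Request:
{"method": "drive_tool", "body": {"increments": "-0.03 0.03 -0.03 0; -0.03 0.03 -0.04 0; -0.03 0.03 -0.04 0; -0.03 0.03 -0.04 0; -0.03 0.03 -0.04 0; -0.02 0.03 -0.04 0; 0 0.03 -0.04 0; 0 0.02 -0.04 0; 0 0 -0.04 0; 0 0 -0.03 0; 0 0 -0.03 0; 0 0 -0.03 0"}}

```text
t: 14.97
eef_pos: [0.5614, -0.1926, 0.7752]
tool_rot: [0.344, 0.125, 0.93, 0.046]
contact_force: [0.5, -1.3, 0.3]
gripper_width: 0.601
```

```bash
python3 s.py
```

```text
14.97 q [-0.842 -0.239  0.876  1.283  0.132  1.301  1.402] p [ 0.5614 -0.1926  0.7752] zax [ 0.65  -0.002 -0.76 ] yax [0.202 0.964 0.171] lean 40.6
```

Request:
{"method": "drive_tool", "body": {"increments": "-0.01 0.02 -0.035 0; -0.01 0.02 -0.035 0; -0.01 0.02 -0.035 0; -0.01 0.02 -0.035 0; -0.01 0.02 -0.035 0; -0.01 0.02 -0.035 0; -0.01 0.015 -0.035 0; -0.01 0.015 -0.035 0; -0.01 0.01 -0.035 0; -0.01 0 -0.035 0; -0.005 0 -0.03 0; 0 0 0 0"}}

```text
t: 15.97
eef_pos: [0.4637, -0.0438, 0.4158]
tool_rot: [0.337, 0.127, 0.932, 0.044]
contact_force: [-0.8, -0.8, -1.6]
gripper_width: 0.604
```

```bash
python3 s.py
```

```text
15.97 q [ 0.308 -0.328 -0.274  2.217 -0.179  0.553  1.436] p [ 0.4637 -0.0438  0.4158] zax [ 0.639 -0.004 -0.769] yax [0.207 0.964 0.167] lean 39.7
```

Request:
{"method": "drive_tool", "body": {"increments": "0 0 -0.035 0; 0 0 -0.035 0; 0 0 -0.035 0; 0.002 0 -0.03 0; 0.004 0 -0.02 0; 0.004 0 -0.015 0; 0.004 0 -0.015 0; 0.004 0 -0.015 0; 0.004 0 -0.01 0; 0.004 0 -0.01 0"}}

```text
t: 16.8
eef_pos: [0.4977, -0.0412, 0.2614]
tool_rot: [0.33, 0.128, 0.934, 0.04]
contact_force: [-0.7, -0.4, 0.5]
gripper_width: 0.6
```

```bash
python3 s.py
```

```text
16.8 q [-0.514 -0.108  0.414  2.431  0.686  0.172  0.571] p [ 0.4977 -0.0412  0.2614] zax [ 0.627 -0.011 -0.779] yax [0.214 0.964 0.159] lean 38.8
```

The flip has started (q5 rising). Continuing down slowly.

Request:
{"method": "drive_tool", "body": {"increments": "0.003 0 -0.015 0; 0.003 0 -0.015 0; 0.003 0 -0.015 0; 0.003 0 -0.015 0; 0.002 0 -0.015 0; 0.002 0 -0.015 0; 0.002 0 -0.015 0; 0.002 0 -0.015 0"}}

```text
t: 17.47
eef_pos: [0.5254, -0.0369, 0.228]
tool_rot: [0.319, 0.125, 0.939, 0.041]
contact_force: [-1.1, -1.0, -0.2]
gripper_width: 0.598
```

```bash
python3 s.py
```

```text
17.47 q [-1.529 -0.142  1.456  2.431  1.191  0.173  0.149] p [ 0.5254 -0.0369  0.228 ] zax [ 0.609 -0.003 -0.793] yax [0.208 0.966 0.156] lean 37.6
```

The elbow swung out instead (q3 at its limit). Before moving again I'll fit a small kinematic model from the logged states and find which joint solutions suit the grasp.

```bash
cat > kin.py <<'E'
import numpy as np
from scipy.spatial.transform import Rotation as R
D=[([1.01591844,0.47781707,0.02229108,1.55645722,-0.01149201,1.10930358,-0.08309804],[.2914141,-.60823431,.25231093],[-8.9e-4,.975144,.22157,-2.66e-4]),
([-0.303,0.182,0.545,1.023,-0.115,1.916,-1.453],[0.53838,-0.11455,0.69766],[-0.003,0.999,-0.037,0.023]),
([-0.079,0.463,0.358,0.574,-0.195,1.915,-1.503],[0.69697,-0.10638,0.72591],[0.007,0.994,-0.037,0.103]),
([-0.17,0.461,0.595,0.242,-0.387,1.915,-1.582],[0.68553,-0.04608,0.88981],[0.014,0.961,-0.035,0.272]),
([-1.107,0.063,1.138,0.686,-0.004,1.735,-1.693],[0.5457,-0.02183,0.9524],[0.01,0.938,-0.061,0.341]),
([0.043,-0.337,-0.129,1.737,0.063,1.104,-1.814],[0.46853,-0.0274,0.63457],[0.001,0.946,-0.067,0.316]),
([0.448,-0.149,-0.579,2.428,0.346,0.239,-2.223],[0.44915,-0.02736,0.2648],[0.0091,0.946,-0.0894,0.3114]),
([1.402,-0.337,-0.433,2.433,-0.44,0.954,-0.527],[0.1771,-0.1911,0.2604],[-0.027,0.988,-0.092,0.117]),
([-1.529,-0.142,1.456,2.431,1.191,0.173,0.149],[0.5254,-0.0369,0.228],[0.319,0.125,0.939,0.041]),
([-0.842,-0.239,0.876,1.283,0.132,1.301,1.402],[0.5614,-0.1926,0.7752],[0.344,0.125,0.93,0.046])]
LO=np.array([-2.96,-.34,-1.41,.24,-1.37,.17,-2.96]);HI=np.array([2.96,2.1,1.46,2.44,4.51,1.92,2.96])
AX="zyzyzyz"
def fk(q,P):
    # P: signs(7), offsets: bases etc
    s,L,off=P
    M=np.eye(3);p=np.zeros(3)
    for i,a in enumerate(AX):
        p=p+M@L[3*i:3*i+3]
        M=M@R.from_euler(a,s[i]*q[i]+off[i]).as_matrix()
    p=p+M@L[21:24]
    return p,M
E
cat > fit.py <<'E'
from kin import *
import itertools
from scipy.optimize import least_squares
def tgt(d): w,x,y,z=d[2]; return np.array(d[1]),R.from_quat([x,y,z,w]).as_matrix()
best=None
for s in itertools.product([1,-1],repeat=4):
    sg=np.array([s[0],1,s[1],1,s[2],1,s[3]])
    def res(v):
        out=[]
        L=np.zeros(24); L[2]=v[0];L[8]=v[1];L[14]=v[2];L[23]=v[3]; L[6]=v[6];L[12]=v[7]  # elbow offsets
        L[20]=0;L[18]=v[8]
        off=np.zeros(7);off[0]=v[4];off[6]=v[5]
        for d in D:
            p,M=fk(d[0],(sg,L,off));tp,tM=tgt(d)
            out+=list((p-tp)*5)+list(((M-tM)).ravel())
        return np.array(out)
    for o0 in(0,):
      for o6 in (0,np.pi/2,np.pi,-np.pi/2):
        r=least_squares(res,[.275,.5,.49,.25,o0,o6,0,0,0],max_nfev=60)
        if best is None or r.cost<best[0]: best=(r.cost,sg,r.x); print(r.cost,sg,r.x.round(4))
np.save("kinfit.npy",np.r_[best[1],best[2]])
E
python3 fit.py
```

```text
11.21699642755154 [1 1 1 1 1 1 1] [ 1.098   0.2406  0.4675  0.5983 -0.3257 -1.6596 -0.0283  0.2377  0.2275]
11.216996426766476 [1 1 1 1 1 1 1] [ 1.098   0.2406  0.4675  0.5983 -0.3257 -1.6596 -0.0283  0.2377  0.2275]
9.014493494646102 [-1  1 -1  1  1  1  1] [ 0.151   0.5523  0.4602  0.197  -0.0128 -1.5631 -0.0191  0.0022 -0.0828]
6.0366138482309895 [-1  1 -1  1  1  1 -1] [ 1.4640e-01  5.5380e-01  4.6390e-01  1.9190e-01 -2.9400e-02  1.3604e+00
 -1.3200e-02  9.0000e-04 -7.6300e-02]
6.036613848190112 [-1  1 -1  1  1  1 -1] [ 1.4640e-01  5.5380e-01  4.6390e-01  1.9190e-01 -2.9400e-02  1.3604e+00
 -1.3200e-02  9.0000e-04 -7.6300e-02]
0.08285495171907621 [-1  1 -1  1 -1  1 -1] [ 0.3193  0.5314  0.4782  0.319  -0.0874  1.4946  0.0021  0.0089  0.0049]
0.08285495171828063 [-1  1 -1  1 -1  1 -1] [ 0.3193  0.5314  0.4782  0.319  -0.0874  1.4946  0.0021  0.0089  0.0049]
```

```bash
cat > fit2.py <<'E'
from kin import *
from scipy.optimize import least_squares
sg=np.array([-1,1,-1,1,-1,1,-1.])
D.append(([-0.514,-0.108,0.414,2.431,0.686,0.172,0.571],[0.4977,-0.0412,0.2614],[0.33,0.128,0.934,0.04]))
D.append(([0.308,-0.328,-0.274,2.217,-0.179,0.553,1.436],[0.4637,-0.0438,0.4158],[0.337,0.127,0.932,0.044]))
D.append(([0.255,0.026,-0.409,2.427,1.091,0.191,-2.939],[0.48339992,-0.03643776,0.21601234],[0.01,0.948,-0.088,0.305]))
D.append(([0.856,-0.03,-0.691,1.788,-0.258,1.421,-0.101],[0.4181,-0.0447,0.4415],[-0.096,0.802,0.585,0.07]))
D.append(([-0.127,0.548,0.289,0.468,-0.238,1.916,1.379],[0.7458,-0.0203,0.7107],[0.108,0.094,0.989,0.037]))
D.append(([0.297,0.475,1.013,0.242,-1.148,1.915,1.733],[0.6151,-0.2731,0.9245],[0.33,0.099,0.938,0.047]))
def unp(v): return sg,v[:24],v[24:31]
def res(v,full=False):
    out=[]
    for d in D:
        p,M=fk(d[0],unp(v));w,x,y,z=d[2];tM=R.from_quat([x,y,z,w]).as_matrix()
        out.append(np.r_[(p-d[1])*5,(M-tM).ravel()])
    if full: return np.array(out)
    return np.r_[np.concatenate(out),.01*(v-v0)]
b=np.load("kinfit.npy")[7:]
v0=np.zeros(31);v0[2]=b[0];v0[8]=b[1];v0[14]=b[2];v0[23]=b[3];v0[24]=b[4];v0[30]=b[5]
r=least_squares(res,v0);print(r.cost,r.x[:24].reshape(8,3).round(3).tolist(),r.x[24:].round(4))
f=res(r.x,True);print(np.abs(f[:,:3]).max(1).round(4)/5,np.abs(f[:,3:]).max(1).round(3))
np.save("kin.npy",r.x)
E
python3 fit2.py
```

```text
3.304039596796586e-05 [[0.0, -0.0, 0.303], [-0.0, -0.015, -0.016], [0.0, -0.015, 0.536], [0.0, -0.016, 0.005], [-0.0, -0.016, 0.475], [0.0, -0.0, -0.003], [-0.0, -0.0, -0.007], [-0.0, -0.0, 0.312]] [ 1.0000e-04 -3.0000e-04  6.0000e-04 -2.0000e-04 -2.0000e-04  3.0000e-04
  1.5714e+00]
[1.2e-04 8.0e-05 2.6e-04 1.2e-04 2.0e-04 2.0e-04 1.4e-04 2.8e-04 2.0e-04
 1.4e-04 1.4e-04 1.4e-04 8.0e-05 2.0e-04 4.0e-05 1.8e-04] [0.    0.001 0.001 0.001 0.002 0.001 0.    0.001 0.001 0.001 0.001 0.001
 0.001 0.001 0.001 0.001]
```

```bash
cat > ik.py <<'E'
from kin import *
from scipy.optimize import least_squares
v=np.load("kin.npy");P=(np.array([-1,1,-1,1,-1,1,-1.]),v[:24],v[24:31])
def F(q): return fk(q,P)
def tool(lean,head,half,roll=0):
    z=np.array([np.sin(lean)*np.cos(head),np.sin(lean)*np.sin(head),-np.cos(lean)])
    y=np.array([-np.sin(head),np.cos(head),0])*(1 if half else -1)
    x=np.cross(y,z); return np.c_[x,y,z]@R.from_euler('z',roll).as_matrix()
def err(q,p,M):
    a,B=F(q); return np.r_[(a-p)*3,R.from_matrix(B@M.T).as_rotvec()]
def ik(p,M,q0): 
    r=least_squares(err,np.clip(q0,LO+1e-3,HI-1e-3),bounds=(LO,HI),args=(p,M),max_nfev=60); return r.x,r.cost
E
python3 - <<'E'
from ik import *
np.set_printoptions(precision=2,suppress=True)
rng=np.random.default_rng(0)
for pn,p in(("grasp",[.5206,-.035,.077]),("hover",[.47,-.035,.18])):
  for half in(0,1):
    for L in(25,32,38,45):
      sols=[]
      for k in range(40):
        q,c=ik(np.array(p),tool(np.radians(L),-.05,half),rng.uniform(LO,HI))
        if c<1e-7 and not any(np.abs(q-s).max()<.25 for s in sols): sols.append(q)
      print(pn,half,L,len(sols)); 
      for s in sorted(sols,key=lambda s:abs(s[2]))[:4]: print("   ",s)
E
```

```text
grasp 0 25 3
    [ 0.2   0.4  -0.33  2.34  1.67  0.18  2.96]
    [-0.52  0.44  0.52  2.38  4.3   0.17  0.24]
    [-1.02  1.19  1.46  2.41  4.43  1.13 -0.11]
grasp 0 32 3
    [-0.22  0.41  0.14  2.44  3.03  0.25  1.53]
    [ 0.13  0.41 -0.26  2.42  2.5   0.29  2.11]
    [ 0.91  0.76 -1.22  2.37  1.89  0.75  2.96]
grasp 0 38 1
    [ 0.77  0.66 -1.03  2.44  2.21  0.7   2.6 ]
grasp 0 45 0
grasp 1 25 4
    [ 0.19  0.4  -0.31  2.34  1.68  0.18 -0.2 ]
    [-0.59  0.46  0.61  2.39  4.35  0.21 -2.95]
    [ 0.5   0.47 -0.68  2.32  1.59  0.33 -0.06]
    [ 0.83  0.66 -1.11  2.3   1.6   0.61  0.04]
grasp 1 32 3
    [-0.05  0.4  -0.06  2.43  2.75  0.26 -1.31]
    [-0.19  0.4   0.11  2.44  2.98  0.25 -1.56]
    [ 0.4   0.45 -0.57  2.4   2.21  0.37 -0.69]
grasp 1 38 2
    [ 0.78  0.67 -1.04  2.44  2.2   0.7  -0.53]
    [ 1.01  1.   -1.4   2.43  2.06  1.03 -0.18]
grasp 1 45 0
hover 0 25 4
    [ 0.28  0.1  -0.39  2.37  0.41  0.26 -2.1 ]
    [-0.74  0.07  0.68  2.43  0.02  0.23 -1.71]
    [ 0.76  0.17 -0.9   2.34  0.67  0.32 -2.33]
    [-1.13  0.11  1.14  2.44 -0.31  0.23 -1.35]
hover 0 32 2
    [ 0.57  0.12 -0.7   2.43  1.21  0.17 -2.88]
    [ 0.91  0.18 -1.06  2.42  1.3   0.25 -2.94]
hover 0 38 0
hover 0 45 0
hover 1 25 7
    [ 0.07  0.09 -0.17  2.38  0.33  0.25  1.12]
    [-0.31  0.07  0.22  2.4   0.19  0.24  1.25]
    [ 0.31  0.11 -0.43  2.37  0.43  0.27  1.03]
    [-0.63  0.07  0.56  2.42  0.07  0.23  1.38]
hover 1 32 2
    [ 0.65  0.13 -0.79  2.43  1.23  0.18  0.24]
    [ 1.07  0.25 -1.25  2.41  1.35  0.32  0.17]
hover 1 38 0
hover 1 45 0
```

```bash
cat > sim.py <<'E'
from ik import *
VM=np.array([2.39,2.39,3.14,3.14,3.14,3.14,3.14])*.7/12
def row(q,inc,lam=1e-2,wp=3.,sub=1,carry=None,margin=.004,post=None,kp=0):
    p,M=F(q) if carry is None else carry
    p=p+np.array(inc[:3]); M=R.from_euler('z',inc[3]).as_matrix()@M
    lo=np.maximum(LO+margin,q-VM);hi=np.minimum(HI-margin,q+VM)
    lo=np.minimum(lo,q-1e-9);hi=np.maximum(hi,q+1e-9)
    def f(x):
        a,B=F(x); e=[(a-p)*wp,R.from_matrix(B@M.T).as_rotvec(),lam*(x-q)]
        if post is not None: e.append(kp*(x-post))
        return np.concatenate(e)
    return least_squares(f,q,bounds=(lo,hi),max_nfev=40).x
def run(q,incs,**k):
    for i in incs: q=row(q,i,**k)
    return q
def show(q):
    p,M=F(q);print("q",q.round(3),"p",p.round(4),"lean",np.degrees(np.arccos(-M[2,2])).round(1),"zax",M[:,2].round(2),"yax",M[:,1].round(2))
E
python3 - <<'E'
from sim import *
q0=np.array([ 0.308,-0.328,-0.274,2.217,-0.179,0.553,1.436])
a=[[0,0,-.035,0]]*3+[[.002,0,-.03,0],[.004,0,-.02,0]]+[[.004,0,-.015,0]]*3+[[.004,0,-.01,0]]*2
b=[[.003,0,-.015,0]]*4+[[.002,0,-.015,0]]*4
print("obs [-0.514 -0.108  0.414  2.431  0.686  0.172  0.571] .498 -.041 .261; [-1.529 -0.142  1.456  2.431  1.191  0.173  0.149] .525 -.037 .228 lean 37.6")
for lam in(1e-3,1e-2,5e-2):
  for wp in(1,3,10):
    q=run(q0,a,lam=lam,wp=wp);print(lam,wp);show(q);q=run(q,b,lam=lam,wp=wp);show(q)
E
```

```text
obs [-0.514 -0.108  0.414  2.431  0.686  0.172  0.571] .498 -.041 .261; [-1.529 -0.142  1.456  2.431  1.191  0.173  0.149] .525 -.037 .228 lean 37.6
0.001 1
q [ 1.292 -0.096 -1.18   2.408 -1.013  0.174  2.341] p [ 0.4664 -0.0543  0.2532] lean 38.7 zax [ 0.62  0.01 -0.78] yax [0.2  0.96 0.17]
q [ 1.565 -0.065 -1.406  2.436 -1.239  0.174  2.623] p [ 0.4541 -0.0625  0.2335] lean 37.9 zax [ 0.61  0.02 -0.79] yax [0.2  0.96 0.18]
0.001 3
q [ 1.001  0.075 -1.014  2.352  0.179  0.174  1.153] p [ 0.485  -0.0478  0.2254] lean 33.2 zax [ 0.55  0.03 -0.84] yax [0.21 0.96 0.17]
q [ 0.752  0.392 -0.853  2.363  1.645  0.246 -0.248] p [ 0.5063 -0.0495  0.1195] lean 29.5 zax [ 0.49  0.04 -0.87] yax [0.21 0.96 0.16]
0.001 10
q [ 0.79   0.135 -0.843  2.354  0.481  0.174  0.84 ] p [ 0.4892 -0.0441  0.1992] lean 31.0 zax [ 0.51  0.03 -0.86] yax [0.21 0.96 0.16]
q [ 0.748  0.523 -0.888  2.358  1.806  0.354 -0.381] p [ 0.5094 -0.0443  0.0802] lean 28.0 zax [ 0.47  0.04 -0.88] yax [0.21 0.96 0.15]
0.01 1
q [-0.498 -0.101  0.389  2.436  0.677  0.174  0.569] p [ 0.4937 -0.0372  0.2559] lean 38.1 zax [ 0.62 -
[... 865 characters left out ...]
0.16]
q [ 0.33  -0.014 -0.333  2.369 -0.052  0.174  1.349] p [ 0.4925 -0.0567  0.2455] lean 35.1 zax [ 0.57  0.01 -0.82] yax [0.21 0.96 0.16]
0.05 3
q [ 0.31   0.022 -0.356  2.378  0.146  0.174  1.126] p [ 0.4876 -0.0452  0.2241] lean 32.7 zax [ 0.54  0.01 -0.84] yax [0.22 0.96 0.15]
q [ 0.46   0.313 -0.555  2.346  1.318  0.174  0.003] p [ 0.5105 -0.0463  0.1238] lean 27.3 zax [ 0.46  0.01 -0.89] yax [0.23 0.97 0.13]
0.05 10
q [ 0.366  0.087 -0.434  2.371  0.388  0.174  0.882] p [ 0.4895 -0.0438  0.1991] lean 30.4 zax [ 0.51 -0.   -0.86] yax [0.23 0.96 0.13]
q [ 0.506  0.437 -0.632  2.353  1.735  0.259 -0.391] p [ 0.5098 -0.0439  0.0805] lean 26.2 zax [ 0.44  0.01 -0.9 ] yax [0.23 0.97 0.12]
```

The model with λ=0.01 and equal weights reproduces the arm's behaviour well. I'll use it to plan waypoints from here to the grasp and through the whole push.

```bash
cat > plan.py <<'E'
from sim import *
K=dict(lam=.01,wp=1)
def goto(q,w,step=.03,maxn=14,spin=0,log=None):
    n0=max(1,int(np.ceil(max(np.linalg.norm(np.array(w)-F(q)[0])/step,abs(spin)/.12))))
    for i in range(maxn):
        d=np.array(w)-F(q)[0]; n=np.linalg.norm(d)
        if n<.002 and i>=n0: break
        inc=np.r_[d*min(1,step/max(n,1e-9)),spin/n0 if i<n0 else 0]
        q=row(q,inc,**K)
        if log is not None: log.append(inc)
    return q
E
python3 - <<'E'
from plan import *
q0=np.array([0.448,-0.149,-0.579,2.428,0.346,0.239,-2.223])
a=[[.012,-.001,-.012,0],[.012,-.001,-.018,0],[.01,-.001,-.02,0]]+[[.006,-.001,-.02,0]]*3+[[0,0,0,0]]
print("obs [0.255 0.026 -0.409 2.427 1.091 0.191 -2.939]");show(run(q0,a,**K))
E
cat > srch.py <<'E'
from plan import *
import sys,multiprocessing as mp
G=np.array([.5206,-.035,.080])
qc=np.array([-1.529,-0.142,1.456,2.431,1.191,0.173,0.149])
def trial(seed):
    rng=np.random.default_rng(seed); q=qc; log=[];W=[]
    for k in range(rng.integers(1,4)):
        w=rng.uniform([.36,-.25,.16],[.52,.15,.5]); s=rng.uniform(-.4,.4)*(rng.random()<.5)
        if k==0 and w[2]<.2: w[2]=.25
        if w[2]<.25: w[0]=min(w[0],.48); w[1]=np.clip(w[1],-.15,.03)
        q=goto(q,w,spin=s,log=log); W.append((w.round(3).tolist(),round(float(s),2)))
    for w in([.49,-.032,.15],G): q=goto(q,w,step=.02,log=log,maxn=12)
    p,M=F(q); e=np.linalg.norm(p-G); L=np.degrees(np.arccos(-M[2,2]))
    ql=q
    for w in([.532,-.037,.124],[.58,-.051,.108],[.576,-.05,.080]): ql=goto(ql,w,step=.015,maxn=8)
    e2=np.linalg.norm(F(ql)[0]-w);M2=F(ql)[1];L2=np.degrees(np.arccos(-M2[2,2]))
    return (e,e2,L,L2,abs(M[2,1]),len(log),seed,W,q.round(2).tolist(),ql.round(2).tolist())
if __name__=="__main__":
    with mp.Pool() as P: r=P.map(trial,range(240),chunksize=4)
    r=[x for x in r if x[0]<.006 and x[1]<.006 and x[2]>24 and x[3]>24]
    print(len(r))
    for x in sorted(r,key=lambda x:x[5]+200*x[4]-2*min(x[3],32))[:6]: print([round(float(y),3) for y in x[:6]],x[6:])
E
nproc; export OMP_NUM_THREADS=1; time timeout 560 python3 srch.py
```

```text
obs [0.255 0.026 -0.409 2.427 1.091 0.191 -2.939]
q [ 0.327  0.072 -0.45   2.404  1.143  0.174 -2.956] p [ 0.4957 -0.0448  0.2075] lean 35.0 zax [ 0.57 -0.06 -0.82] yax [-0.17 -0.98 -0.04]
4
128
[0.0, 0.0, 35.654, 35.657, 0.136, 20.0] (112, [([0.495, 0.069, 0.25], -0.34)], [0.1, 0.44, -0.41, 2.42, 1.99, 0.56, -1.17], [0.12, 0.49, -0.36, 2.3, 1.95, 0.5, -1.05])
[0.0, 0.0, 31.499, 31.507, 0.113, 26.0] (180, [([0.467, -0.029, 0.231], -0.0)], [0.56, 0.49, -0.76, 2.38, 2.03, 0.43, -0.7], [0.53, 0.53, -0.68, 2.27, 1.93, 0.38, -0.54])
[0.0, 0.0, 35.181, 35.184, 0.14, 22.0] (94, [([0.486, 0.039, 0.25], -0.14)], [0.66, 0.59, -0.95, 2.41, 2.04, 0.66, -0.82], [0.65, 0.62, -0.89, 2.29, 1.99, 0.61, -0.69])
[0.0, 0.0, 34.081, 34.086, 0.136, 23.0] (21, [([0.457, 0.034, 0.25], 0.0)], [0.72, 0.57, -0.93, 2.4, 2.1, 0.53, -0.7], [0.68, 0.6, -0.85, 2.28, 2.03, 0.47, -0.57])
[0.0, 0.0, 34.185, 34.19, 0.095, 32.0] (89, [([0.483, 0.042, 0.25], 0.0), ([0.485, 0.014, 0.261], -0.26), ([0.48, 0.03, 0.245], 0.34)], [0.58, 0.51, -0.78, 2.41, 2.19, 0.47, -0.78], [0.54, 0.54, -0.69, 2.29, 2.12, 0.4, -0.66])
[0.0, 0.0, 35.241, 35.244, 0.144, 24.0] (185, [([0.446, -0.106, 0.291], -0.14)], [0.72, 0.62, -1.02, 2.41, 2.02, 0.7, -0.77], [0.7, 0.66, -0.96, 2.29, 1.98, 0.65, -0.65])
real	1m33.249s
user	5m56.867s
sys	0m0.199s
```

Request:
{"method": "drive_tool", "body": {"increments": "-0.017 0.018 0.006 0; -0.017 0.018 0.006 0; -0.017 0.018 0.006 0; -0.017 0.017 0.005 0; 0 0 0 0"}}

```text
t: 17.88
eef_pos: [0.516, -0.0302, 0.2503]
tool_rot: [0.331, 0.131, 0.934, 0.04]
contact_force: [-0.1, -0.2, 0.2]
gripper_width: 0.599
```

```bash
python3 s.py
cat > nxt.py <<'E'
from plan import *
from station import bot
q=bot.get_obs()["q"]; show(q); log=[]
for w in([.49,-.032,.15],[.5206,-.035,.08]):
    q=goto(q,w,step=.02,log=log,maxn=14); show(q)
print(np.round(log,4).tolist())
E
python3 nxt.py
```

```text
17.88 q [-0.946 -0.093  0.825  2.431  0.992  0.171  0.257] p [ 0.516  -0.0302  0.2503] zax [ 0.629 -0.012 -0.778] yax [0.219 0.962 0.162] lean 39.0
q [-0.946 -0.093  0.825  2.431  0.992  0.171  0.257] p [ 0.5163 -0.03    0.2505] lean 39.0 zax [ 0.63 -0.01 -0.78] yax [0.22 0.96 0.16]
q [-1.645e+00 -3.360e-01  1.456e+00  2.436e+00  1.352e+00  4.050e-01
  2.000e-03] p [ 0.5174 -0.0343  0.2108] lean 35.0 zax [ 0.57 -0.01 -0.82] yax [0.23 0.96 0.15]
q [-1.647 -0.336  1.456  2.436  1.259  0.418  0.086] p [ 0.5075 -0.0338  0.2041] lean 32.8 zax [ 0.54 -0.01 -0.84] yax [0.24 0.96 0.14]
[[-0.0051, -0.0004, -0.0193, 0.0], [-0.0056, -0.0005, -0.0192, 0.0], [-0.0064, -0.0005, -0.0189, 0.0], [-0.0072, -0.0003, -0.0187, 0.0], [-0.008, 0.0001, -0.0183, 0.0], [-0.009, 0.0003, -0.0179, 0.0], [-0.0096, 0.0005, -0.0175, 0.0], [-0.0095, 0.0005, -0.0176, 0.0], [-0.0093, 0.0006, -0.0177, 0.0], [-0.0091, 0.0006, -0.0178, 0.0], [-0.009, 0.0007, -0.0179, 0.0], [-0.0088, 0.0007, -0.018, 0.0], [-0.0086, 0.0007, -0.018, 0.0], [-0.0084, 0.0007, -0.0181, 0.0], [0.0005, -0.0001, -0.02, 0.0], [0.0006, -0.0001, -0.02, 0.0], [0.0007, -0.0001, -0.02, 0.0], [0.0008, -0.0001, -0.02, 0.0], [0.001, -0.0001, -0.02, 0.0], [0.0011, -0.0001, -0.02, 0.0], [0.0012, -0.0001, -0.02, 0.0], [0.0013, -0.0001, -0.02, 0.0], [0.0014, -0.0001, -0.0199, 0.0], [0.0015, -0.0002, -0.0199, 0.0], [0.0017, -0.0002, -0.0199, 0.0], [0.0018, -0.0002, -0.0199, 0.0], [0.0019, -0.0002, -0.0199, 0.0], [0.002, -0.0002, -0.0199, 0.0]]
```

```bash
cat > n2.py <<'E'
from plan import *
from station import bot
qs=bot.get_obs()["q"]
for w1 in([.457,.034,.25],[.44,.03,.3],[.45,-.03,.25],[.43,.0,.27],[.46,.07,.27],[.45,-.1,.29]):
    q=qs;log=[];q=goto(q,w1,log=log,maxn=8);n1=len(log);print(w1,n1);show(q)
    for w in([.49,-.032,.15],[.5206,-.035,.08]): q=goto(q,w,step=.02,log=log,maxn=14)
    show(q);print(len(log))
E
python3 n2.py
```

```text
[0.457, 0.034, 0.25] 8
q [ 0.085 -0.098 -0.414  2.436  0.775  0.257  0.248] p [0.4619 0.0352 0.2536] lean 37.0 zax [ 0.6  -0.02 -0.8 ] yax [0.23 0.96 0.15]
q [ 0.945  0.806 -1.258  2.412  2.028  0.807 -0.5  ] p [ 0.5206 -0.035   0.08  ] lean 35.9 zax [ 0.59 -0.02 -0.81] yax [0.23 0.96 0.15]
25
[0.44, 0.03, 0.3] 6
q [-0.22  -0.251 -0.133  2.436  0.569  0.377  0.461] p [0.4413 0.0303 0.3012] lean 38.4 zax [ 0.62 -0.01 -0.78] yax [0.22 0.96 0.16]
q [ 0.939  0.81  -1.258  2.418  2.044  0.825 -0.518] p [ 0.5206 -0.035   0.08  ] lean 36.5 zax [ 0.59 -0.02 -0.8 ] yax [0.23 0.96 0.14]
24
[0.45, -0.03, 0.25] 8
q [ 0.169 -0.117 -0.274  2.436  0.243  0.199  0.954] p [ 0.4597 -0.0298  0.2573] lean 36.1 zax [ 0.59 -0.01 -0.81] yax [0.23 0.96 0.15]
q [ 0.63   0.537 -0.853  2.406  2.103  0.522 -0.761] p [ 0.5206 -0.035   0.0801] lean 33.9 zax [ 0.56 -0.04 -0.83] yax [0.25 0.96 0.12]
22
[0.43, 0.0, 0.27] 8
q [ 0.147 -0.201 -0.348  2.436  0.269  0.287  0.838] p [0.4409 0.0016 0.2796] lean 36.3 zax [ 0.59 -0.02 -0.81] yax [0.23 0.96 0.15]
q [ 0.708  0.577 -0.939  2.408  2.1    0.563 -0.721] p [ 0.5206 -0.035   0.0801] lean 34.5 zax [ 0.57 -0.03 -0.82] yax [0.24 0.96 0.13]
22
[0.46, 0.07, 0.27] 6
q [-0.321 -0.135 -0.153  2.436  0.901  0.364  0.033] p [0.4607 0.0703 0.2706] lean 38.5 zax [ 0.62 -0.01 -0.78] yax [0.22 0.96 0.16]
q [ 0.95   0.816 -1.261  2.421  2.062  0.819 -0.522] p [ 0.5206 -0.035   0.08  ] lean 36.9 zax [ 0.6  -0.01 -0.8 ] yax [0.23 0.96 0.15]
24
[0.45, -0.1, 0.29] 7
q [-0.199 -0.229  0.281  2.436  0.06   0.257  1.335] p [ 0.4508 -0.1001  0.2908] lean 38.5 zax [ 0.62 -0.01 -0.78] yax [0.22 0.96 0.16]
q [-1.655 -0.336  1.456  2.436  1.243  0.436  0.092] p [ 0.5046 -0.0338  0.2022] lean 32.1 zax [ 0.53 -0.02 -0.85] yax [0.24 0.96 0.13]
35
```

Target (0.43, 0.0, 0.27), which brings q3 negative.

Request:
{"method": "drive_tool", "body": {"increments": "-0.025 0.01 0.005 0; -0.025 0.01 0.005 0; -0.022 0.008 0.005 0; -0.015 0.003 0.003 0; -0.015 0 0 0; -0.015 0 0 0; -0.01 0 0 0; 0 0 0 0"}}

```text
t: 18.55
eef_pos: [0.4765, -0.0277, 0.2671]
tool_rot: [0.33, 0.136, 0.933, 0.039]
contact_force: [0.2, -0.1, -1.5]
gripper_width: 0.596
```

```bash
python3 nxt.py
```

```text
q [ 0.027 -0.116 -0.153  2.433  0.49   0.171  0.695] p [ 0.4765 -0.0277  0.2673] lean 38.9 zax [ 0.63 -0.02 -0.78] yax [0.23 0.96 0.16]
q [ 1.077  0.567 -1.406  2.436  1.782  0.671 -0.412] p [ 0.4933 -0.0322  0.1512] lean 36.2 zax [ 0.59 -0.04 -0.81] yax [0.25 0.96 0.13]
q [ 0.922  0.805 -1.254  2.416  2.026  0.842 -0.528] p [ 0.5206 -0.035   0.08  ] lean 36.2 zax [ 0.59 -0.04 -0.81] yax [0.25 0.96 0.13]
[[0.0023, -0.0007, -0.0199, 0.0], [0.0013, -0.0012, -0.0199, 0.0], [0.0002, -0.002, -0.0199, 0.0], [-0.0007, -0.0031, -0.0198, 0.0], [-0.0011, -0.0046, -0.0194, 0.0], [-0.0014, -0.0055, -0.0192, 0.0], [-0.0019, -0.0053, -0.0192, 0.0], [-0.0028, -0.005, -0.0192, 0.0], [-0.0055, -0.0047, -0.0186, 0.0], [-0.0111, -0.0036, -0.0162, 0.0], [-0.0115, -0.0002, -0.0044, 0.0], [-0.0083, 0.0001, -0.0027, 0.0], [-0.0054, 0.0002, -0.0019, 0.0], [-0.0039, 0.0002, -0.0014, 0.0], [0.0071, -0.0007, -0.0187, 0.0], [0.0071, -0.0007, -0.0187, 0.0], [0.0071, -0.0007, -0.0187, 0.0], [0.0059, -0.0006, -0.0154, 0.0]]
```

Request:
{"method": "drive_tool", "body": {"increments": "0.002 -0.001 -0.02 0; 0.001 -0.001 -0.02 0; 0 -0.002 -0.02 0; -0.001 -0.003 -0.02 0; -0.001 -0.004 -0.019 0; -0.001 -0.005 -0.019 0; -0.002 -0.005 -0.019 0; -0.003 -0.005 -0.019 0"}}

```text
t: 19.22
eef_pos: [0.4775, -0.0357, 0.1838]
tool_rot: [0.296, 0.13, 0.946, -0.004]
contact_force: [-0.1, -0.5, -1.3]
gripper_width: 0.599
```

```bash
python3 nxt.py
```

```text
q [ 0.742  0.159 -0.942  2.432  1.494  0.3   -0.256] p [ 0.4774 -0.0357  0.184 ] lean 34.5 zax [ 0.56 -0.08 -0.82] yax [0.25 0.97 0.07]
q [ 0.718  0.305 -0.971  2.434  1.75   0.428 -0.492] p [ 0.49   -0.032   0.1502] lean 34.5 zax [ 0.56 -0.08 -0.82] yax [0.25 0.97 0.07]
q [ 0.667  0.583 -0.949  2.406  2.02   0.642 -0.661] p [ 0.5206 -0.035   0.0801] lean 34.5 zax [ 0.56 -0.08 -0.82] yax [0.25 0.97 0.07]
[[0.0069, 0.002, -0.0187, 0.0], [0.0057, 0.0017, -0.0157, 0.0], [0.008, -0.0008, -0.0183, 0.0], [0.008, -0.0008, -0.0183, 0.0], [0.0079, -0.0008, -0.0183, 0.0], [0.0067, -0.0006, -0.0154, 0.0]]
```

Request:
{"method": "drive_tool", "body": {"increments": "0.006 0.001 -0.017 0; 0.007 0 -0.018 0; 0.008 0 -0.018 0; 0.008 0 -0.018 0; 0.008 0 -0.018 0; 0.006 0 -0.017 0; 0 0 0 0"}}

```text
t: 19.8
eef_pos: [0.5193, -0.0341, 0.0723]
tool_rot: [0.292, 0.13, 0.948, -0.003]
contact_force: [0.1, -0.3, -0.3]
gripper_width: 0.599
```

```bash
python3 s.py
python3 - <<'E'
from h import *
cv2.imwrite("pics/wrist2.png",bot.read_camera("wrist")[:,:,::-1])
s=bot.read_camera("side")[:,:,::-1]; cv2.imwrite("pics/side2.png",cv2.resize(s[70:240,180:360],None,fx=3,fy=3,interpolation=cv2.INTER_CUBIC))
E
```

```text
19.8 q [ 0.691  0.622 -0.983  2.405  2.016  0.678 -0.64 ] p [ 0.5193 -0.0341  0.0723] zax [ 0.552 -0.082 -0.83 ] yax [0.248 0.966 0.069] lean 33.9
```

View pics/wrist2.png

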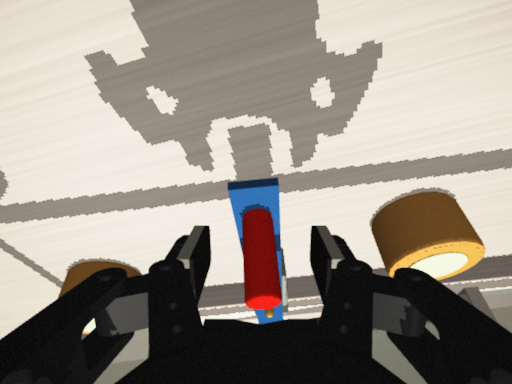

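View pics/side2.png

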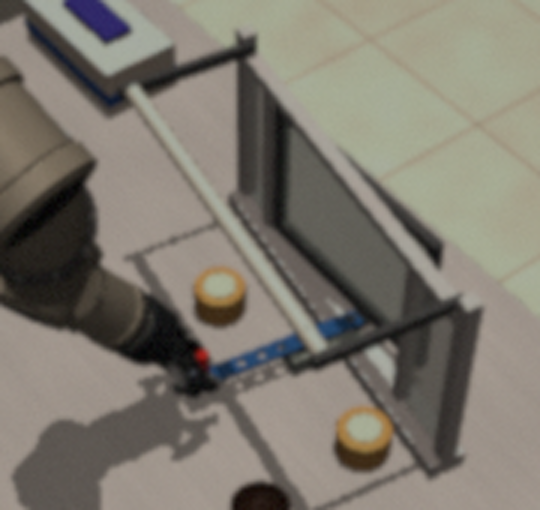

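The knob stands centred between the pads (pixel column 261 against a jaw centre of 260), and the lamp is well clear. I'll raise 5 mm and close.

Request:
{"method": "drive_tool", "body": {"increments": "0.001 0 0.005 0; 0 0 0 0; 0 0 0 0; 0 0 0 0; 0 0 0 0; 0 0 0 0", "grip": 0.0, "squeeze": 40}}

```text
t: 20.4
eef_pos: [0.5194, -0.0349, 0.082]
tool_rot: [0.294, 0.13, 0.947, -0.003]
contact_force: [-0.3, 0.2, 0.6]
gripper_width: 0.179
```

```bash
python3 s.py
python3 - <<'E'
from h import *
cv2.imwrite("pics/wrist3.png",bot.read_camera("wrist")[:,:,::-1])
E
python3 - <<'E'
import numpy as np
# knob path relative to grasp; bar start heading
piv=np.array([.7237,-.0725]);u=np.array([-.983,.183])
k0=piv+.205*u
for a in(0,.05,.1,.15,.2,.23):
    r=.205*np.cos(a)-.029*np.sin(a); print(a,np.r_[(piv+r*u)-k0,.205*np.sin(a)+.029*np.cos(a)-.029].round(4))
pf=np.array([.780,-.0742]);uf=np.array([-.9934,.1152])
for a in(.2,.16,.14,.1,.05,0):
    r=.205*np.cos(a)-.029*np.sin(a); print('f',a,np.r_[(pf+r*uf)-k0,.205*np.sin(a)+.029*np.cos(a)-.029].round(4))
E
```

```text
20.4 q [ 0.706  0.597 -0.997  2.404  1.993  0.662 -0.623] p [ 0.5194 -0.0349  0.082 ] zax [ 0.556 -0.083 -0.827] yax [0.248 0.966 0.07 ] lean 34.2
0 [0. 0. 0.]
0.05 [ 0.0017 -0.0003  0.0102]
0.1 [ 0.0039 -0.0007  0.0203]
0.15 [ 0.0065 -0.0012  0.0303]
0.2 [ 0.0097 -0.0018  0.0401]
0.23 [ 0.0118 -0.0022  0.046 ]
f 0.2 [ 0.064  -0.0167  0.0401]
f 0.16 [ 0.0614 -0.0164  0.0323]
f 0.14 [ 0.0602 -0.0163  0.0283]
f 0.1 [ 0.0581 -0.0161  0.0203]
f 0.05 [ 0.0559 -0.0158  0.0102]
f 0 [ 0.0542 -0.0156  0.    ]
```

View pics/wrist3.png

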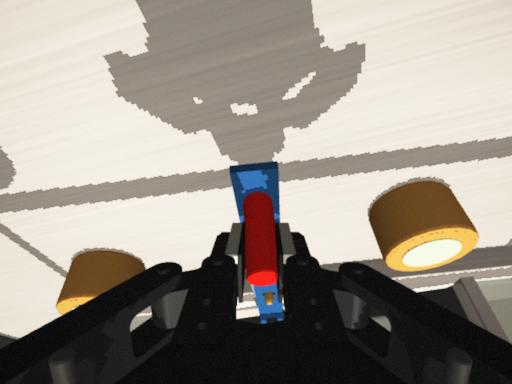

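Knob gripped (opening 0.179 ≈ 15 mm). Lifting along the arc about the pivot.

Request:
{"method": "drive_tool", "body": {"increments": "0.001 0 0.006 0; 0.002 0 0.008 0; 0.002 -0.001 0.008 0; 0.002 0 0.008 0; 0.003 -0.001 0.008 0; 0.003 0 0.008 0; 0 0 0 0"}}

```text
t: 21.03
eef_pos: [0.5329, -0.0362, 0.1289]
tool_rot: [0.295, 0.13, 0.947, -0.003]
contact_force: [0.2, 1.0, -1.2]
gripper_width: 0.176
```

```bash
python3 s.py
python3 - <<'E'
from h import *
print(bot.get_obs()["contact_force"])
cv2.imwrite("pics/wrist4.png",bot.read_camera("wrist")[:,:,::-1])
s=bot.read_camera("side")[:,:,::-1]; cv2.imwrite("pics/side4.png",cv2.resize(s[70:240,180:360],None,fx=3,fy=3,interpolation=cv2.INTER_CUBIC))
E
```

```text
21.03 q [ 0.722  0.456 -0.989  2.357  1.793  0.526 -0.457] p [ 0.5329 -0.0362  0.1289] zax [ 0.557 -0.082 -0.826] yax [0.247 0.966 0.071] lean 34.3
[ 0.24446738  0.95281049 -1.17031317]
```

View pics/wrist4.png

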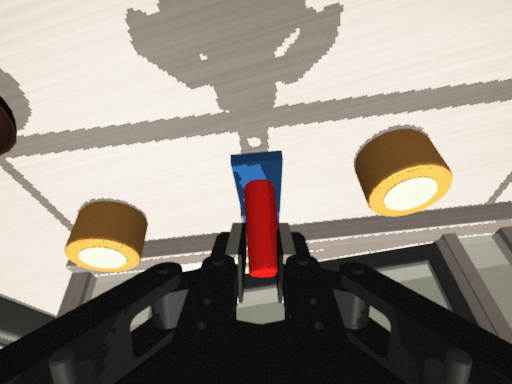

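View pics/side4.png

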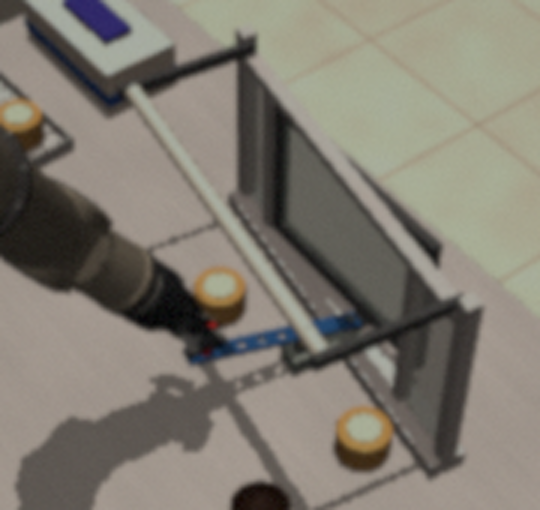

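Knob is up 47 mm and the bar is tipped clear of the pin. Pushing forward while lowering gradually, staying above the pin.

Request:
{"method": "drive_tool", "body": {"increments": "0.007 -0.002 -0.001 0; 0.008 -0.003 -0.003 0; 0.008 -0.003 -0.003 0; 0.008 -0.003 -0.003 0; 0.008 -0.002 -0.003 0; 0.007 -0.002 -0.004 0; 0 0 0 0"}}

```text
t: 21.72
eef_pos: [0.58, -0.0518, 0.11]
tool_rot: [0.294, 0.131, 0.947, -0.003]
contact_force: [0.2, 2.1, 1.0]
gripper_width: 0.172
```

```bash
python3 s.py
python3 - <<'E'
from h import *
print(bot.get_obs()["contact_force"])
np.save("wc5.npy",bot.calibration("wrist")["camera_from_world"])
cv2.imwrite("pics/wrist5.png",bot.read_camera("wrist")[:,:,::-1])
s=bot.read_camera("side")[:,:,::-1]; cv2.imwrite("pics/side5r.png",s); cv2.imwrite("pics/side5.png",cv2.resize(s[130:210,230:330],None,fx=6,fy=6,interpolation=cv2.INTER_CUBIC))
s=bot.read_camera("scene")[:,:,::-1]; cv2.imwrite("pics/scene5r.png",s); cv2.imwrite("pics/scene5.png",cv2.resize(s[170:260,230:330],None,fx=6,fy=6,interpolation=cv2.INTER_CUBIC))
E
```

```text
21.72 q [ 0.695  0.558 -0.93   2.265  1.822  0.545 -0.401] p [ 0.58   -0.0518  0.11  ] zax [ 0.556 -0.082 -0.827] yax [0.249 0.966 0.072] lean 34.2
[0.22128764 2.13659864 1.01098295]
```

View pics/side5.png

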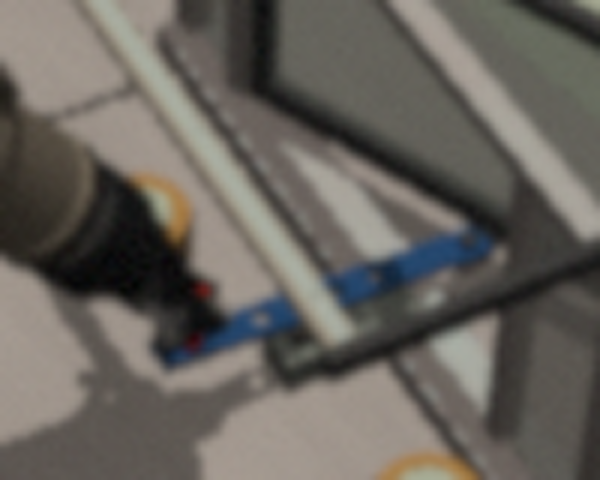

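View pics/scene5.png

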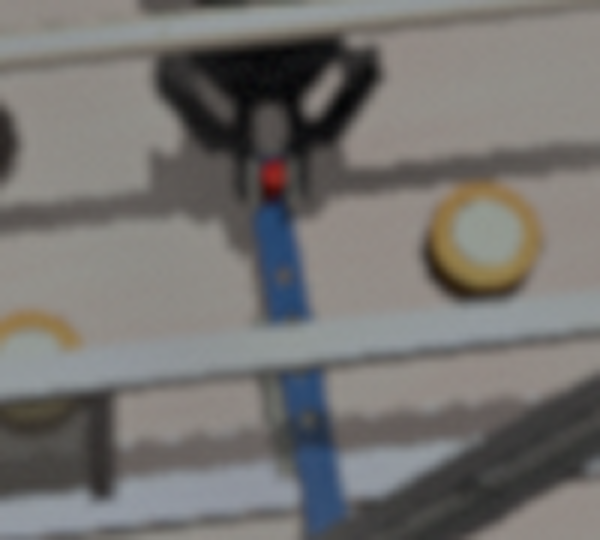

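View pics/wrist5.png

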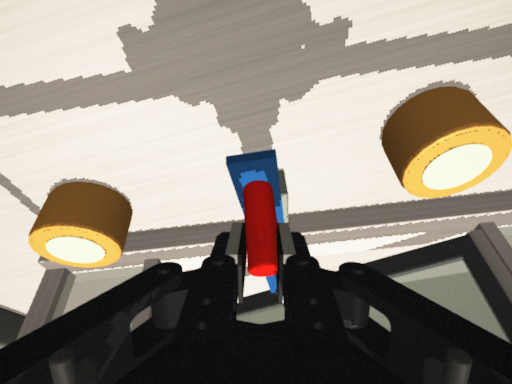

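Run:
```python
from h import *
np.set_printoptions(precision=4,suppress=True)
S=lambda u,v:("scene",230+(u+.5)/6-.5,170+(v+.5)/6-.5); D=lambda u,v:("side",230+(u+.5)/6-.5,130+(v+.5)/6-.5)
h4=plane(*S(283,275),.066);h1=plane(*S(308,420),.054);h4s=plane(*D(261,319),.066);h2s=plane(*D(377,277),.057)
print("scene h4",h4,"h?",h1,np.linalg.norm((h1-h4)[:2]));print("side",h4s,h2s,np.linalg.norm((h2s-h4s)[:2]))
# calibration bias check: before-push pic, hole4 wrist est (.5721,-.0443) scene est (.5742,-.042)
```

```text
scene h4 [ 0.6268 -0.0543  0.066 ] h? [ 0.7111 -0.0653  0.054 ] 0.08496049353831882
side [ 0.6237 -0.0601  0.066 ] [ 0.7067 -0.0715  0.057 ] 0.08385294597196352
```

Run:
```python
import cv2,numpy as np
a=cv2.imread("pics/side0.png")[165:215,235:310];b=cv2.imread("pics/side5r.png")[165-5:215-5,255:330]
cv2.imwrite("pics/cmp.png",np.vstack([cv2.resize(x,None,fx=8,fy=8,interpolation=cv2.INTER_CUBIC)[:300] if 0 else cv2.resize(x,(600,300),interpolation=cv2.INTER_CUBIC) for x in(a,b)]))
```

View pics/cmp.png

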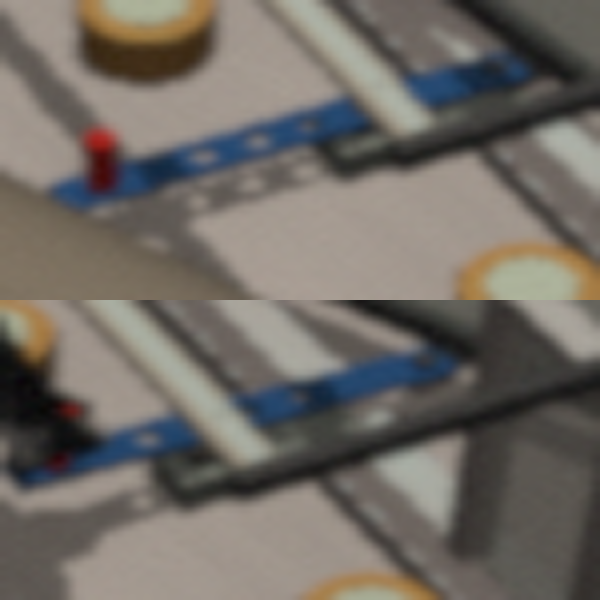

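Run:
```python
from h import *
np.set_printoptions(precision=4,suppress=True)
A=lambda u,v:("side",235+u/8-.5,165+v/6-.5);B=lambda u,v:("side",255+u/8-.5,160+v/6-.5)
d=np.array([.983,-.183,0])
for i,p in((3,(205,157)),(2,(258,142)),(1,(308,127))): print("pin(side)",plane(*A(*p),.044)+.028*i*d)
d2=np.array([.99,-.13,0])*.99
print("h3 now(side)",plane(*B(150,140),.066)+.028*d2,plane(*B(307,95),.054)-.056*d2)
```

```text
pin(side) [ 0.6564 -0.0622  0.044 ]
pin(side) [ 0.6555 -0.0625  0.044 ]
pin(side) [ 0.6537 -0.062   0.044 ]
h3 now(side) [ 0.6513 -0.0644  0.066 ] [ 0.6562 -0.0619  0.054 ]
```

Both views put hole 3 about 1–3 mm short of the pin in x and on target in y. I'll add 2 mm in x, then lower along the arc.

Request:
{"method": "drive_tool", "body": {"increments": "0.002 0 0 0; -0.001 0 -0.005 0; -0.001 0 -0.005 0; -0.001 0 -0.005 0; 0 0 0 0"}}

```text
t: 22.28
eef_pos: [0.5764, -0.0523, 0.094]
tool_rot: [0.293, 0.131, 0.947, -0.003]
contact_force: [1.3, -0.5, -1.9]
gripper_width: 0.175
```

```bash
python3 s.py
```

```text
22.28 q [ 0.692  0.598 -0.931  2.277  1.886  0.577 -0.451] p [ 0.5764 -0.0523  0.094 ] zax [ 0.554 -0.083 -0.828] yax [0.25  0.966 0.07 ] lean 34.1
```

Request:
{"method": "drive_tool", "body": {"increments": "0 0.001 -0.004 0; -0.001 0 -0.004 0; 0 0 -0.003 0; 0 0 0 0"}}

```text
t: 22.62
eef_pos: [0.5757, -0.0506, 0.0836]
tool_rot: [0.293, 0.13, 0.947, -0.003]
contact_force: [-0.2, 0.4, 1.6]
gripper_width: 0.173
```

```bash
python3 s.py
python3 - <<'E'
from h import *
s=bot.read_camera("side")[:,:,::-1]; cv2.imwrite("pics/side6r.png",s); a=cv2.resize(s[155:205,255:330],(600,300),interpolation=cv2.INTER_CUBIC)
s=bot.read_camera("scene")[:,:,::-1]; cv2.imwrite("pics/scene6r.png",s); b=cv2.resize(s[185:235,245:320],(600,300),interpolation=cv2.INTER_CUBIC)
cv2.imwrite("pics/cmp6.png",np.vstack([a,b]))
print(bot.get_obs()["contact_force"])
E
```

```text
22.62 q [ 0.688  0.627 -0.932  2.282  1.927  0.602 -0.483] p [ 0.5757 -0.0506  0.0836] zax [ 0.555 -0.082 -0.828] yax [0.249 0.966 0.071] lean 34.1
[-0.12351563  0.2736231   0.5727222 ]
```

View pics/cmp6.png

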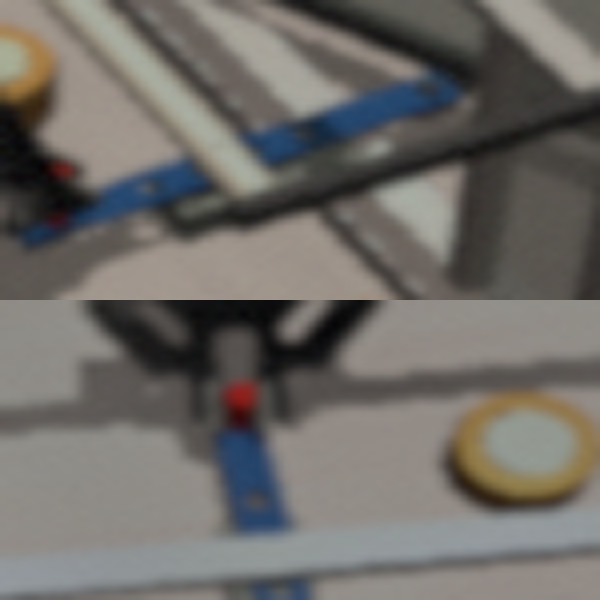

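The knob is back to within 2 mm of its level height with no contact force, so the pin is in the hole. If the bar were resting on the tip, the knob would be about 20 mm higher. I'll release and then retreat along the tool axis.

Request:
{"method": "drive_tool", "body": {"increments": "0 0 -0.001 0; 0 0 0 0; 0 0 0 0; 0 0 0 0; 0 0 0 0; 0 0 0 0", "grip": 0.6}}

```text
t: 23.22
eef_pos: [0.5761, -0.0504, 0.0834]
tool_rot: [0.294, 0.13, 0.947, -0.003]
contact_force: [0.4, -0.4, 0.0]
gripper_width: 0.601
```

```bash
python3 s.py
python3 - <<'E'
from h import *
cv2.imwrite("pics/wrist7.png",bot.read_camera("wrist")[:,:,::-1])
from plan import *
q=bot.get_obs()["q"];log=[]
for w in([.555,-.048,.115],[.515,-.041,.16],[.47,-.035,.19]): q=goto(q,w,step=.02,log=log,maxn=6); show(q)
E
```

```text
23.22 q [ 0.688  0.628 -0.932  2.282  1.93   0.603 -0.485] p [ 0.5761 -0.0504  0.0834] zax [ 0.555 -0.082 -0.828] yax [0.248 0.966 0.071] lean 34.2
q [ 0.716  0.521 -0.957  2.316  1.834  0.541 -0.441] p [ 0.555  -0.048   0.1149] lean 34.2 zax [ 0.56 -0.08 -0.83] yax [0.25 0.97 0.07]
q [ 0.768  0.331 -0.996  2.372  1.642  0.424 -0.336] p [ 0.515 -0.041  0.16 ] lean 34.2 zax [ 0.56 -0.08 -0.83] yax [0.25 0.97 0.07]
q [ 0.837  0.141 -1.03   2.435  1.412  0.291 -0.174] p [ 0.47   -0.035   0.1898] lean 34.2 zax [ 0.56 -0.08 -0.83] yax [0.25 0.97 0.07]
```

View pics/wrist7.png

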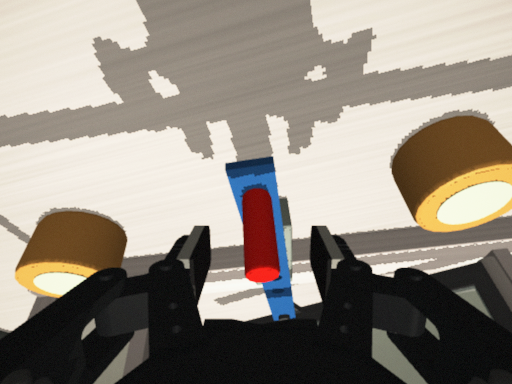

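Released, and the jaws stand clear on both sides. Retreating along the tool axis.

Request:
{"method": "drive_tool", "body": {"increments": "-0.007 0.001 0.01 0; -0.01 0.001 0.014 0; -0.012 0.002 0.014 0; -0.014 0.002 0.014 0; -0.014 0.002 0.014 0; -0.014 0.002 0.012 0; -0.014 0.002 0.012 0; -0.014 0.002 0.01 0; 0 0 0 0"}}

```text
t: 24.02
eef_pos: [0.4756, -0.0363, 0.1846]
tool_rot: [0.294, 0.129, 0.947, -0.004]
contact_force: [0.3, 0.6, 0.7]
gripper_width: 0.601
```

```bash
python3 s.py
python3 - <<'E'
from h import *
np.save("wc8.npy",bot.calibration("wrist")["camera_from_world"])
cv2.imwrite("pics/wrist8.png",bot.read_camera("wrist")[:,:,::-1])
s=bot.read_camera("side")[:,:,::-1]; cv2.imwrite("pics/side8r.png",s); a=cv2.resize(s[155:205,255:330],(600,300),interpolation=cv2.INTER_CUBIC)
s=bot.read_camera("scene")[:,:,::-1]; cv2.imwrite("pics/scene8r.png",s); b=cv2.resize(s[180:230,245:320],(600,300),interpolation=cv2.INTER_CUBIC)
cv2.imwrite("pics/cmp8.png",np.vstack([a,b]))
E
```

```text
24.02 q [ 0.838  0.175 -1.041  2.43   1.475  0.32  -0.225] p [ 0.4756 -0.0363  0.1846] zax [ 0.557 -0.084 -0.827] yax [0.247 0.967 0.068] lean 34.3
```

View pics/wrist8.png

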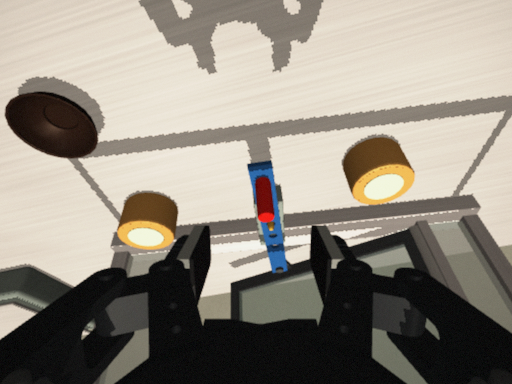

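View pics/cmp8.png

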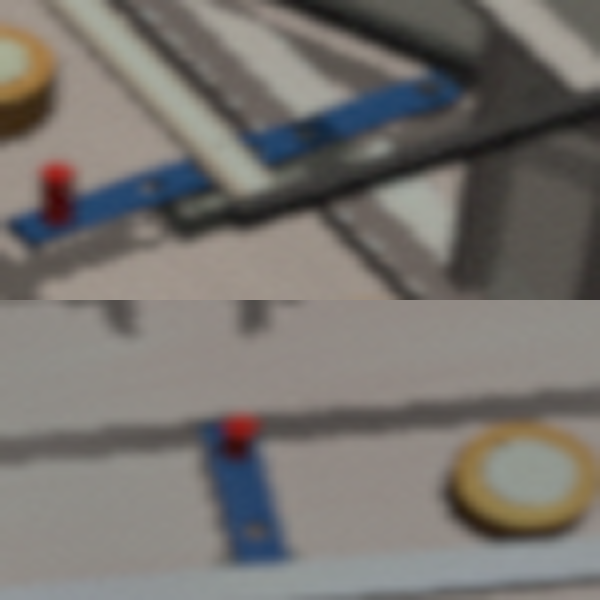

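Run:
```python
import cv2
s=cv2.imread("pics/wrist8.png")[155:280,220:310]
cv2.imwrite("pics/w8c.png",cv2.resize(s,None,fx=4.7,fy=4.7,interpolation=cv2.INTER_CUBIC))
```

```text
(no output)
```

View pics/w8c.png

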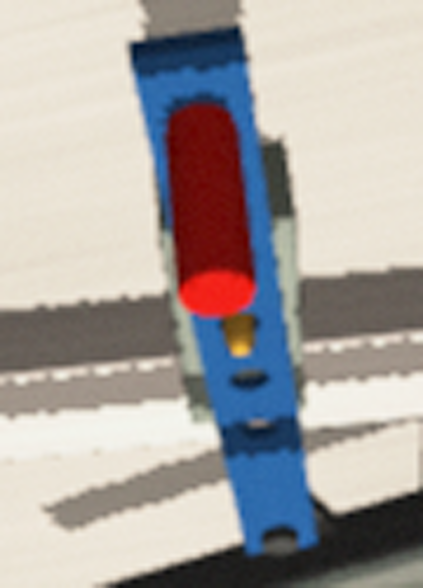

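The brass pin stands through the third hole: two free holes lie between it and the pivot. One numeric check of the level before handing in.

Run:
```python
from h import *
np.set_printoptions(precision=4,suppress=True)
r={}
for k in("0","8r"):
  for n in("scene","side"):
    im=cv2.imread(f"pics/{n}{k}.png").astype(int);m=(im[:,:,2]>im[:,:,1]*1.9)&(im[:,:,2]>im[:,:,0]*1.9)&(im[:,:,2]>70);m[:140]=0
    ys,xs=np.nonzero(m);r[n]=(n,xs.mean(),ys.mean())
  print(k,"knob",tri(r["scene"],r["side"]))
for n in("scene","side"):
    a=cv2.imread(f"pics/{n}0.png");b=cv2.imread(f"pics/{n}8r.png")
```

```text
0 knob (array([ 0.5239, -0.0335,  0.0801]), [0.0012376039441329711, 0.001237603944133012])
8r knob (array([ 0.5787, -0.0485,  0.078 ]), [0.0012328467445609948, 0.0012328467445609126])
```

```bash
python3 -c "
from station import bot
o=bot.get_obs();print(o['t'],o['contact_force']);print(bot.hand_in())"
```

```text
24.1667 [-0.45962369 -0.61764341  0.98411761]
the job is handed in; nothing more can be done
None
```

The stay is off the first hole, the hatch is pushed further open, and the third hole is over the brass pin. I released the knob, backed the arm clear and handed in at 24.2 s. No verdict was reported, so what follows rests on my own checks.

**How it was done:** The moves only allow yaw, so I got the backward lean by driving the arm against its joint limits. My first lean could not reach the knob because the wrist joints ran out of range. I took the lean out, turned the tool half a turn and leaned it again. I then gripped the knob at about 34° lean, lifted it 47 mm, pushed it about 55 mm forward, lowered it and let go.

**Last checks:**
- **Hole:** the final wrist picture shows the pin standing through a hole with two free holes between it and the hatch, so it is the third.
- **Knob position:** it moved (+54.8, -15.0, -2.1) mm, against (+54.2, -15.6, 0) predicted for a level, seated third hole. The 2 mm in height is about the accuracy of the cameras.
- **Forces:** the reported contact forces stayed around 2 N or less, with nothing but sensor noise at hand-in.
- **Cakes and cup:** they looked undisturbed in the pictures, but I did not measure them. I did not look at the spatula or bottle again after the grasp, but the arm stayed clear of them.

**One disagreement:** before lowering, the scene view put hole 3 about 3 mm short of the pin and the side view about 1 mm. I added 2 mm forward, and the hole went on without resistance.

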